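# Put the sample vials away in the double-door specimen cabinet

### The arm

A 6-joint arm with a two-finger parallel gripper is mounted at the origin on the work surface. World frame = base frame: x ahead of the robot, y to its left, z up, the work surface at z = 0. Lengths are in m, angles in rad, forces in N, time in s.
With the tool pointing down it reaches from about 0.35 to 0.85 m from the base axis. Payload 8.1 kg.
Tool frame: the origin (TCP) lies on the mounting face of the last link; the fingertips stand ahead of it and the grasp point (between the pads) lies 167 mm ahead of it (robot.tcp_to_tips is the z of the fingertips in the tool frame, in m); z points along the fingers, y is the direction in which the jaws open and shut (so a half turn about z gives the same grasp; the last joint's range is limited). The gripper opens to 93 mm and grips with 3 to 60 N. Pads are 15 mm wide; open, the fingers measure 128 mm over their backs; the gripper's body (75 mm by 188 mm) begins 65 mm behind the grasp point.
Start: joints at [-1.316, 0.13, 1.488, -0, 1.523, -0.085], TCP at [0.2, -0.566, 0.405] pointing down, gripper open.
Joint ranges: [-2.96, 2.96], [-0.89, 2.26], [0.02, 2.5], [-1.34, 4.48], [0, 2.73], [-2.66, 2.66]. Speed limits (rad/s): [2.39, 2.39, 2.79, 3.14, 3.14, 3.14].

### API

Orientations are given as a rotation vector (axis times angle).
In Python, from plant import read_state, vision, ticket, robot gives the robot as it stands. The module is installed in compiled form; this text tells all that it offers.
- The arm moves only by the tool send_rows, never from a script. Its argument "rows" is a list of rows, each a list of 7 numbers: the shift along the tool's x, y, z in units of 50 cm (1.0 is 50 cm), then the turn, a rotation vector about the tool's x, y, z in units of 45 degrees (1.0 is 45 degrees), then the closure, from 0 (fully open) to 1 (shut). A call has 1 to 20 rows; each row is the pose to reach, as a shift and turn from the pose commanded when the call began, along the tool's axes at that moment; what a row does not reach only later rows make up. A row lasts 1/10 s, in which the tool goes at most 50 mm and 8.59 degrees, less where a joint would pass 70% of its speed; a pose out of reach is approached as far as the arm can. A call with a number of a shift or a turn outside -1 to 1 is refused whole. A call with a gripper value outside its range is refused whole. The fingers move at their own pace and stop on an object; "grip_force" is the grip in N (left out, the last holds). Time passes only in rows, so rows that repeat a pose let the fingers close. It gives the time, the measured TCP pose, the force and the opening at its end, in the units of the state.
- read_state(): the state, without advancing time (a new reading comes with each control period).
- vision.read_camera(name): name is "scene" or "top"; returns a dict with "img" (384x512x3 uint8, red, green, blue), "fx", "fy", "cx", "cy" (pixels), "rvec" (rotation vector, rad) and "tvec" (3), from world to camera coordinates, as OpenCV has them. Camera axes: x right, y down, z forward; pixel columns grow to the right and rows downward; lengths in m; the calibration is good to about 2 mm. A picture is of the moment at which its call begins. There is no depth.
- ticket.close_job(): hands the job in, once; it reports no verdict.
The state is a dict: "t": time; "q": joint angles; "dq": joint speeds; "joint_torque": joint torques, N m; "tool_pos": TCP position; "orientation": TCP orientation; "force": force on the tool from outside, world axes, zero at the start; "wrist_torque": the same for the moment, N m; "opening": finger opening in m.
Only numpy, scipy, OpenCV 4.12 (cv2) and the standard library are available. Lean on these libraries where they do the work, as an engineer would, in place of code of your own. Each camera call takes 0.05 s, during which the arm holds its last target.

### The job

Put every stoppered glass vial away in the white double-door cabinet: raise the drop bolt and open the right-hand leaf wide first, then open wide the left-hand leaf that its cover strip overlaps, and draw the sliding tray right out to its stop. Stand all the vials upright on the tray, push the tray fully home, then shut the left leaf, shut the right leaf over it and push the drop bolt fully down into its keeper. Leave the shell, the basalt weight, the tube rack and the beaker where they are.

Things in the scene. Friction and masses are not known exactly. Their poses are not given: they have to be found in the camera images.
- cabinet: fixed white steel cabinet, 370 mm wide, 168 high, 240 deep, clear roof, on a grey plinth 20 mm high whose sill projects 100 mm in front; origin at table level in the middle of the plane of the carcass front; its x points into the cabinet (away from the doors), y to its left seen from the robot, z up. The tray and the leaves are parts of it
- hinge_right (a point): foot of the right leaf's vertical hinge axis, at table level, 178 mm right of the cabinet's origin in the carcass plane; axes as the cabinet's
- hinge_left (a point): the same for the left leaf, 178 mm left of the cabinet's origin. Each leaf is 176 mm wide and 44 mm deep (shut: from the carcass plane 44 mm forward), from 24 to 165 mm above the table, with a clear pane
- leaf_right (a joint): right-hand leaf (-y side), rad: 0 shut, grows as its free edge swings out to the front and round to the right, stop at 1.9; stays where left (0.12 N m). It carries the drop bolt and, on its outer face along the free edge, a steel cover strip 6 mm thick lapping 14 mm over the left leaf, which therefore can neither open nor shut while the right one is shut
- leaf_left (a joint): left-hand leaf (at +y), angle in rad: 0 shut, grows as its free edge swings out to the front and round to the left, stop at 1.9; stays where it is left (about 0.12 N m)
- bolt (a joint): drop bolt on the right leaf, height in m: 0 fully down in the brass keeper in the sill (right leaf locked), 0.028 fully up; clear of the keeper above 0.018. Vertical travel, stays where it is left (about 4 N friction)
- bolt_knob (a point): middle of the bolt's black upright round knob, 18 mm across and 42 mm tall, its top 18 mm above this point. On the right leaf 152 mm from its hinge line and 74.5 mm in front of the plane of the hinges (24 mm clear of the cover strip); 142 mm above the table when down. It is also the leaf's pull
- left_pull (a point): left leaf's pull: black upright round grip 16 mm across, from 28 mm below to 20 mm above this point, 113 mm from the hinge line and 74.5 mm in front of the plane of the hinges (30.5 mm from the leaf's face), 140 mm above the table
- tray (a joint): sliding aluminium tray in the cabinet, m: 0 fully home, 0.150 drawn out towards the front to its stop; about 2 N friction, no spring. It can move only while both leaves are out of its way
- tray_pull (a point): tray's pull: black upright round grip 14 mm across, from 62 mm below to 18 mm above this point, 122 mm above the table, on the tray's centre line and, when home, 24 mm in front of the carcass plane, so fingers 32 mm wide come down just in front of the roof edge
- tray_mid (a point): centre of the tray's floor, on its upper face 34 mm above the table; axes as the cabinet's. Inside the tray is 150 mm along x and 280 mm along y; its front wall rises 34 mm and the others 22 mm above the floor. When home this point is 80 mm behind the carcass plane; roof underside 158 mm above the table
- vial1: stoppered clear glass specimen vial, upright: glass body 50 mm across and 60 mm tall, on it a round stopper 34 mm across from 60 to 90 mm above the foot (stopper black); about 160 g; origin at the centre of the foot, z up. May be absent (None)
- vial2: stoppered clear glass specimen vial, upright: glass body 50 mm across and 60 mm tall, on it a round stopper 34 mm across from 60 to 90 mm above the foot (stopper cork); about 160 g; origin at the centre of the foot, z up. May be absent (None)
- vial3: stoppered clear glass specimen vial, upright: glass body 50 mm across and 60 mm tall, on it a round stopper 34 mm across from 60 to 90 mm above the foot (stopper black); about 160 g; origin at the centre of the foot, z up. May be absent (None)
- vial4: stoppered clear glass specimen vial, upright: glass body 50 mm across and 60 mm tall, on it a round stopper 34 mm across from 60 to 90 mm above the foot (stopper cork); about 160 g; origin at the centre of the foot, z up. May be absent (None)
- shell: striped brown periwinkle shell about 70 mm long, 48 mm high; leave alone
- basalt: matte black round basalt weight 84 mm across, 43 mm high; leave alone
- rack: wooden test-tube rack, six holes, 220 by 75 mm, 90 mm high (two tubes to 110 mm); origin at the centre of its underside; leave alone
- beaker: glass beaker 84 mm across, 95 mm high; leave alone

How it is judged:
By the outcome, as a careful person would: the job done as asked, in the order asked, and still so for the second after the job is handed in, with the robot touching nothing.
Of vial1, vial2, vial3, vial4 only 2 to 3 are there at a start; the rules pass over those that are not, and their reading is None.
At some moment in a run one of vial1, vial2, vial3, vial4 may be knocked a few centimetres aside while the robot is not near it.
It also fails if it takes over 210 s, if anything falls off the work surface, if the arm or the gripper's body presses on something with over 40 N, if the wrist force passes 120 N, or if a joint passes its speed limit or range.

## Working session

There is one attempt and no reset: what is moved stays moved. The work goes in short steps, Python scripts to look and compute and a tool call to move; the robot and the scene stay as the last step left them, time stands still between calls to the robot, and variables do not carry over. Pictures are saved under pics/ and viewed, and the job is handed in when it is done.

Besides the shell and the picture viewer there is one more tool, called after ">>>" in YAML: its name, and indented under it one key for each argument. send_rows: Moves the arm, as the interface text tells. Its arguments: {"type":"object","properties":{"rows":{"type":"array"},"grip_force":{"type":"number"}},"required":["rows"]}

```bash
mkdir -p pics; ls; python3 - <<'E'
from plant import read_state, vision, ticket, robot
import cv2, numpy as np
s=read_state()
for k,v in s.items(): print(k,np.round(v,4))
print([a for a in dir(robot) if a[0]!='_'], robot.tcp_to_tips)
for n in("scene","top"):
    c=vision.read_camera(n)
    cv2.imwrite(f"pics/{n}0.png",cv2.cvtColor(c["img"],cv2.COLOR_RGB2BGR))
    print(n,c["fx"],c["fy"],c["cx"],c["cy"],c["rvec"],c["tvec"])
    R=cv2.Rodrigues(np.array(c["rvec"]))[0];print(-R.T@np.array(c["tvec"]),R[2])
E
```

```text
pics
t 0.0
q [-1.3164  0.1312  1.4893  0.      1.523  -0.0854]
dq [-0.0005 -0.0011  0.0003  0.0017 -0.      0.    ]
joint_torque [ 5.00000e-04 -5.59841e+01 -4.91752e+01  7.69000e-02  3.53000e-02
 -1.00000e-04]
tool_pos [ 0.1999 -0.5655  0.4037]
orientation [-3.0946e+00 -5.3080e-01  2.0000e-04]
force [ 0.3446 -0.3571 -0.1196]
wrist_torque [0.0181 0.0262 0.0428]
opening 0.093
['IKError', 'tcp_to_tips'] 0.1861
scene 435.5938268622819 435.5938268622819 249.7392861966632 193.10832571315018 [ 1.04531465 -2.6949248   0.68440163] [0.35146186 0.37797882 1.36646216]
[0.05360309 0.47655814 1.37972146] [ 0.31546322 -0.35508111 -0.88000021]
top 472.29980510150807 472.29980510150807 252.61517357591043 193.34387716809098 [ 2.15016174 -2.11489825  0.1818168 ] [-0.04611793  0.53671126  1.48315012]
[ 0.27863768 -0.03932787  1.55265401] [ 0.16924425  0.00136741 -0.98557319]
```

View pics/scene0.png

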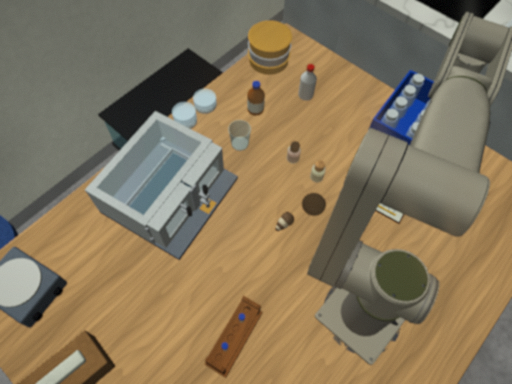

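View pics/top0.png

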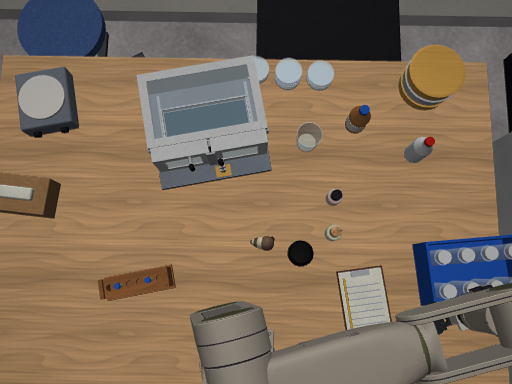

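```bash
cat > h.py <<'E'
import numpy as np, cv2
from plant import read_state, vision, ticket, robot
from scipy.spatial.transform import Rotation as Rn
def cam(n):
    c=vision.read_camera(n); c["R"]=cv2.Rodrigues(np.array(c["rvec"]))[0]; c["t"]=np.array(c["tvec"]).ravel()
    c["K"]=np.array([[c["fx"],0,c["cx"]],[0,c["fy"],c["cy"]],[0,0,1.]]); c["C"]=-c["R"].T@c["t"]; return c
def ray(c,u,v):
    d=c["R"].T@np.array([(u-c["cx"])/c["fx"],(v-c["cy"])/c["fy"],1]); return c["C"],d/np.linalg.norm(d)
def onz(c,u,v,z):
    o,d=ray(c,u,v); return o+d*(z-o[2])/d[2]
def proj(c,P):
    P=np.atleast_2d(P); return cv2.projectPoints(P.astype(float),np.array(c["rvec"],float),c["t"],c["K"],None)[0].reshape(-1,2)
def tri(c1,p1,c2,p2):
    (o1,d1),(o2,d2)=ray(c1,*p1),ray(c2,*p2)
    A=np.c_[d1,-d2]; s=np.linalg.lstsq(A,o2-o1,rcond=None)[0]
    a,b=o1+d1*s[0],o2+d2*s[1]; return (a+b)/2,np.linalg.norm(a-b)
def crop(c,x0,y0,x1,y1,k,name):
    im=cv2.cvtColor(c["img"],cv2.COLOR_RGB2BGR)[y0:y1,x0:x1]
    cv2.imwrite("pics/"+name,cv2.resize(im,None,fx=k,fy=k,interpolation=cv2.INTER_CUBIC))
E
python3 - <<'E'
from h import *
s=cam("scene");t=cam("top")
crop(t,130,50,290,200,5,"t1.png"); crop(s,80,100,250,265,4,"s1.png")
crop(t,230,110,390,280,4,"t2.png"); crop(s,220,100,340,250,5,"s2.png")
np.save("s0.npy",s["img"]);np.save("t0.npy",t["img"])
E
```

```text
(no output)
```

View pics/t1.png

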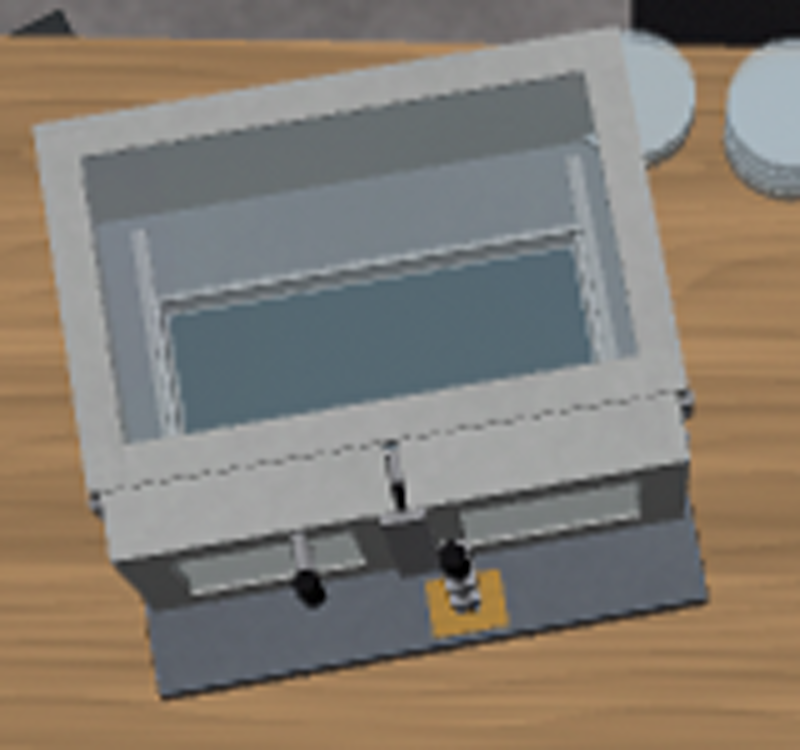

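View pics/s1.png

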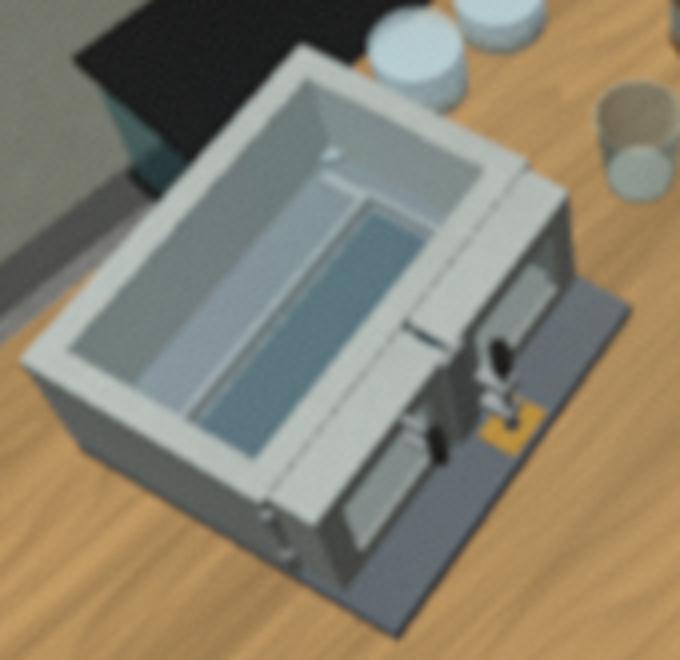

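View pics/t2.png

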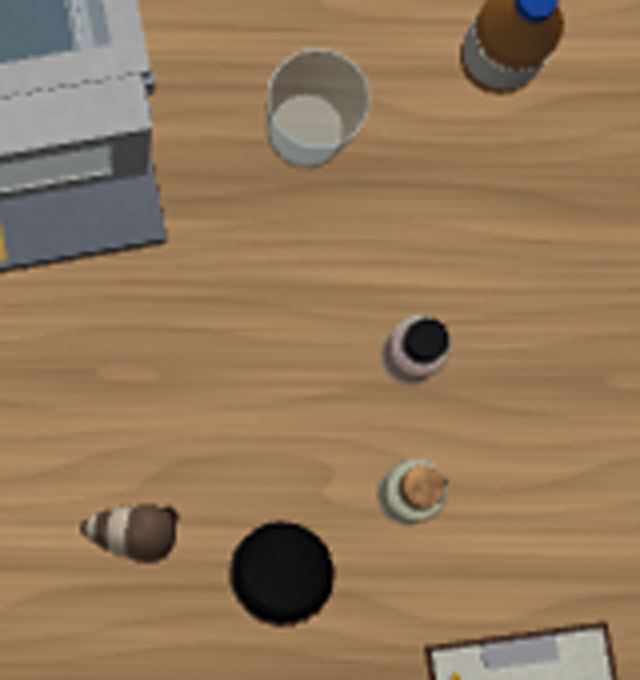

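View pics/s2.png

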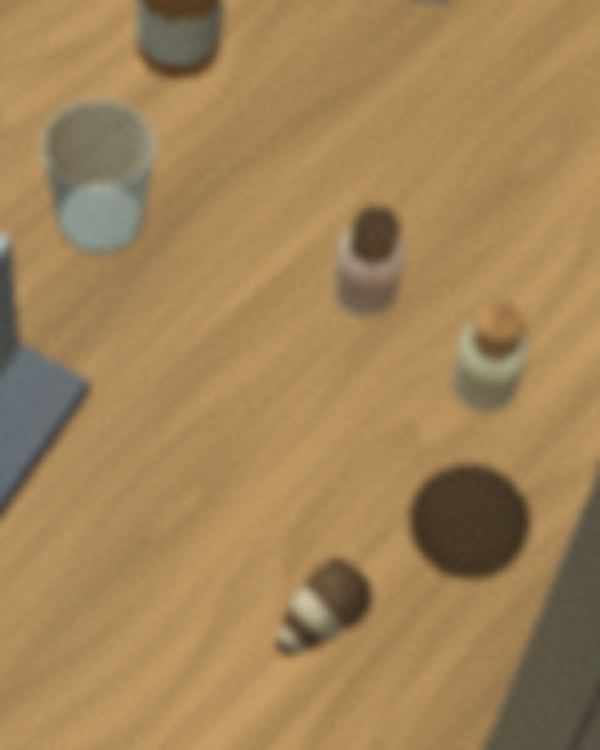

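```bash
cat > pose.py <<'E'
from h import *
from scipy.optimize import least_squares
s=cam("scene");t=cam("top")
T=lambda a,b:(130+a/5-.4,50+b/5-.4); S=lambda a,b:(80+a/4-.375,100+b/4-.375)
pts=[(t,T(35,127),(.24,.185,.168)),(t,T(620,28),(.24,-.185,.168)),(t,T(162,695),(-.1,.185,.02)),(t,T(708,599),(-.1,-.185,.02)),
(s,S(22,357),(.24,.185,.168)),(s,S(302,43),(.24,-.185,.168)),(s,S(398,633),(-.1,.185,.02)),(s,S(632,308),(-.1,-.185,.02)),
(s,S(263,497),(0,.185,.168)),(s,S(525,163),(0,-.185,.168)),(t,T(92,492),(0,.185,.168)),(t,T(688,390),(0,-.185,.168)),
]
def W(p,L):
    c,si=np.cos(p[2]),np.sin(p[2]); L=np.atleast_2d(L); return np.c_[p[0]+c*L[:,0]-si*L[:,1],p[1]+si*L[:,0]+c*L[:,1],L[:,2]]
def f(p): return np.concatenate([proj(c,W(p,L))[0]-u for c,u,L in pts])
r=least_squares(f,[.8,.1,0.1],loss="soft_l1")
print(r.x); print(f(r.x).reshape(-1,2).round(1))
np.save("cab.npy",r.x)
for nm,L in dict(knobtop=(-.0745,-.026,.160),pulltop=(-.0745,.065,.160)).items():
    print(nm,W(r.x,L).round(4),proj(t,W(r.x,L)),proj(s,W(r.x,L)))
# vials
def blob(c,lo,hi,box):
    x0,y0,x1,y1=box; im=c["img"][y0:y1,x0:x1].astype(int)
    return im
print("knob obs",T(455,553),S(501,342),"pull obs",T(308,576),S(432,432))
E
python3 pose.py
```

```text
[0.68485494 0.10172821 0.19582707]
[[-0.2 -0.2]
 [-0.1 -0.3]
 [-0.6  0.6]
 [ 0.5  0.2]
 [-0.6 -0.1]
 [ 0.1 -0.2]
 [-0.5 -0.1]
 [ 0.5 -1.8]
 [-0.3  0.9]
 [ 1.4 -1.1]
 [-0.7  0.4]
 [ 0.4 -0.1]]
knobtop [[0.6168 0.0617 0.16  ]] [[220.41630697 160.5667309 ]] [[204.50118597 185.39921366]]
pulltop [[0.5991 0.151  0.16  ]] [[190.71763342 165.79049613]] [[188.22466088 207.09047178]]
knob obs (220.6, 160.2) (204.875, 185.125) pull obs (191.2, 164.79999999999998) (187.625, 207.625)
```

```bash
cat >> h.py <<'E'
CAB=np.load("cab.npy") if __import__("os").path.exists("cab.npy") else None
def c2w(x,y,z=0.): 
    c,s=np.cos(CAB[2]),np.sin(CAB[2]); return np.array([CAB[0]+c*x-s*y,CAB[1]+s*x+c*y,z])
def w2c(p):
    c,s=np.cos(CAB[2]),np.sin(CAB[2]); d=np.array(p[:2])-CAB[:2]; return np.array([c*d[0]+s*d[1],-s*d[0]+c*d[1],*p[2:3]])
def pose():
    st=read_state(); R=Rn.from_rotvec(st["orientation"]); p=np.array(st["tool_pos"]); return st,R,p
def grasp_now():
    st,R,p=pose(); g=p+R.apply([0,0,.167]); x=R.apply([1,0,0]); return g,np.degrees(np.arctan2(x[1],x[0]))
def downR(yawdeg):
    y=np.radians(yawdeg); return Rn.from_matrix(np.array([[np.cos(y),np.sin(y),0],[np.sin(y),-np.cos(y),0],[0,0,-1]]))
def rows(targets,R=None,p=None):
    """targets: list of (grasp xyz, yawdeg, closure) -> relative rows"""
    if R is None: st,R,p=pose()
    out=[]
    for g,yaw,cl in targets:
        Rt=downR(yaw); pt=np.array(g)-Rt.apply([0,0,.167])
        d=R.inv().apply(pt-p)/.5; r=(R.inv()*Rt).as_rotvec()/np.radians(45)
        out.append([*np.round(d,3),*np.round(r,2),cl])
    return out
def show(rs):
    for r in rs: print("["+",".join(f"{v:g}" if v else "0" for v in r)+"],")
YC=np.degrees(CAB[2]) if CAB is not None else 0
HR=(0,-.178);HL=(0,.178)
def knob(th,z): # right leaf knob, grasp z, yaw
    c,s=np.cos(th),np.sin(th); return c2w(HR[0]+c*-.0745-s*.152, HR[1]+s*-.0745+c*.152, z)
def lpull(th,z):
    c,s=np.cos(-th),np.sin(-th); return c2w(HL[0]+c*-.0745-s*-.113, HL[1]+s*-.0745+c*-.113, z)
E
python3 - <<'E'
from h import *
s=cam("scene");t=cam("top")
U=lambda a,b:(230+a/4-.375,110+b/4-.375); V=lambda a,b:(220+a/5-.4,100+b/5-.4)
for n,p,z in [("vblack",U(427,340),.09),("vcork",U(424,486),.09),("beaker rim",U(318,99),.095),("basalt",U(283,573),.03),("shell",U(140,530),.02)]:
    w=onz(t,*p,z); print(n,w.round(4),"cab",w2c(w).round(3))
print(tri(t,U(427,340),s,V(377,222)),tri(t,U(424,486),s,V(499,319)))
g,y=grasp_now(); print(g,y,YC)
for th in np.radians([0,95,105]): print(knob(th,.145), lpull(th,.145))
show(rows([(knob(0,.25),YC,0),(knob(0,.145),YC,0)]))
# rack at blue holes
E
```

```text
vblack [ 0.5301 -0.3005  0.09  ] cab [-0.23  -0.364  0.09 ]
vcork [ 0.4153 -0.2966  0.09  ] cab [-0.342 -0.338  0.09 ]
beaker rim [ 0.7234 -0.215   0.095 ] cab [-0.024 -0.318  0.095]
basalt [ 0.3493 -0.1933  0.03  ] cab [-0.387 -0.224  0.03 ]
shell [ 0.3824 -0.0787  0.02  ] cab [-0.332 -0.118  0.02 ]
(array([ 0.52981058, -0.29990688,  0.09270821]), np.float64(0.00036803435510952874)) (array([ 0.41573658, -0.29660507,  0.08890834]), np.float64(0.0008208426954835818))
[ 0.1999863  -0.56562015  0.23757474] 19.467173830391985 11.220064813153801
[0.61683788 0.06172909 0.145     ] [0.5991313  0.15098981 0.145     ]
[ 0.59434991 -0.18686205  0.145     ] [0.52981342 0.33814426 0.145     ]
[ 0.61604563 -0.20686057  0.145     ] [0.54237728 0.3581135  0.145     ]
[1.204,-0.905,-0.025,0,0,0.18,0],
[1.204,-0.905,0.185,0,0,0.18,0],
```

>>> send_rows:
  rows:
    - [0.02,-0.015,-0.02,0,0,0,0]
    - [0.07,-0.05,-0.025,0,0,0.02,0]
    - [0.14,-0.1,-0.025,0,0,0.04,0]
    - [0.21,-0.155,-0.025,0,0,0.06,0]
    - [0.28,-0.21,-0.025,0,0,0.08,0]
    - [0.35,-0.265,-0.025,0,0,0.1,0]
    - [0.42,-0.32,-0.025,0,0,0.12,0]
    - [0.49,-0.375,-0.025,0,0,0.14,0]
    - [0.56,-0.42,-0.025,0,0,0.16,0]
    - [0.63,-0.475,-0.025,0,0,0.18,0]
    - [0.7,-0.53,-0.025,0,0,0.18,0]
    - [0.77,-0.58,-0.025,0,0,0.18,0]
    - [0.84,-0.635,-0.025,0,0,0.18,0]
    - [0.91,-0.685,-0.025,0,0,0.18,0]
    - [0.96,-0.72,-0.025,0,0,0.18,0]
    - [0.98,-0.74,-0.025,0,0,0.18,0]

```text
t: 2.0
tool_pos: [0.5394, -0.0506, 0.4181]
orientation: [-3.125, -0.316, -0.002]
force: [-0.4, 0.5, 0.4]
opening: 0.0927
```

```bash
python3 - <<'E'
from h import *
g,y=grasp_now(); print(g,y,read_state()["t"],read_state()["q"].__repr__())
show(rows([(knob(0,.22),YC,0),(knob(0,.145),YC,0)]))
c=cam("top"); cv2.imwrite("pics/top1.png",c["img"][...,::-1])
c=cam("scene"); cv2.imwrite("pics/scene1.png",c["img"][...,::-1])
E
```

```text
[ 0.53960698 -0.05052806  0.2510526 ] 11.53045991067554 2.0 array([-1.88430513e-01, -3.30185328e-02,  1.63275862e+00,  6.81484596e-04,
        1.54096011e+00,  1.18110114e+00])
[0.197,-0.189,0.062,0,0,0.01,0],
[0.196,-0.189,0.212,0,0,0.01,0],
```

View pics/top1.png

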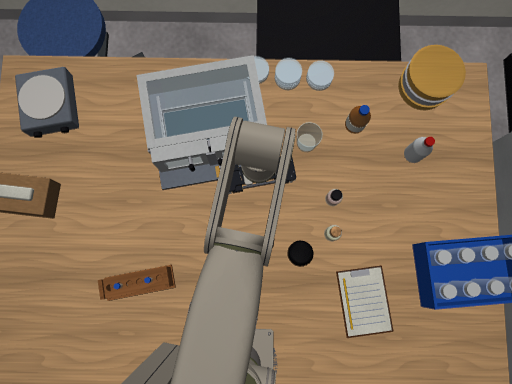

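View pics/scene1.png

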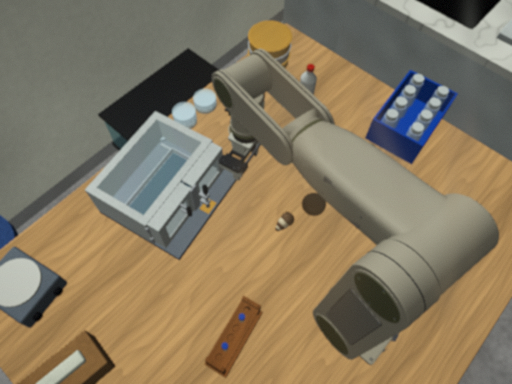

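>>> send_rows:
  rows:
    - [0.03,-0.03,0.01,0,0,0,0]
    - [0.08,-0.08,0.03,0,0,0.01,0]
    - [0.13,-0.125,0.05,0,0,0.01,0]
    - [0.175,-0.17,0.06,0,0,0.01,0]
    - [0.195,-0.188,0.06,0,0,0.01,0]
    - [0.197,-0.189,0.06,0,0,0.01,0]
    - [0.197,-0.189,0.08,0,0,0.01,0]
    - [0.197,-0.189,0.11,0,0,0.01,0]

```text
t: 2.9
tool_pos: [0.6166, 0.0571, 0.363]
orientation: [3.127, 0.297, 0.004]
force: [0.7, -0.1, 0.2]
opening: 0.093
```

```bash
python3 - <<'E'
from h import *
g,y=grasp_now(); print(g,y,w2c(g),read_state()["t"])
show(rows([(knob(0,.145),YC,0)]))
c=cam("scene"); crop(c,130,100,290,250,5,"s3.png")
c=cam("top"); crop(c,130,100,290,250,5,"t3.png")
E
```

```text
[0.61698753 0.05697893 0.19603333] 10.84220854782905 [-0.07527749 -0.03068849  0.19603333] 2.9
[0.002,-0.009,0.102,0,0,-0.01,0],
```

View pics/s3.png

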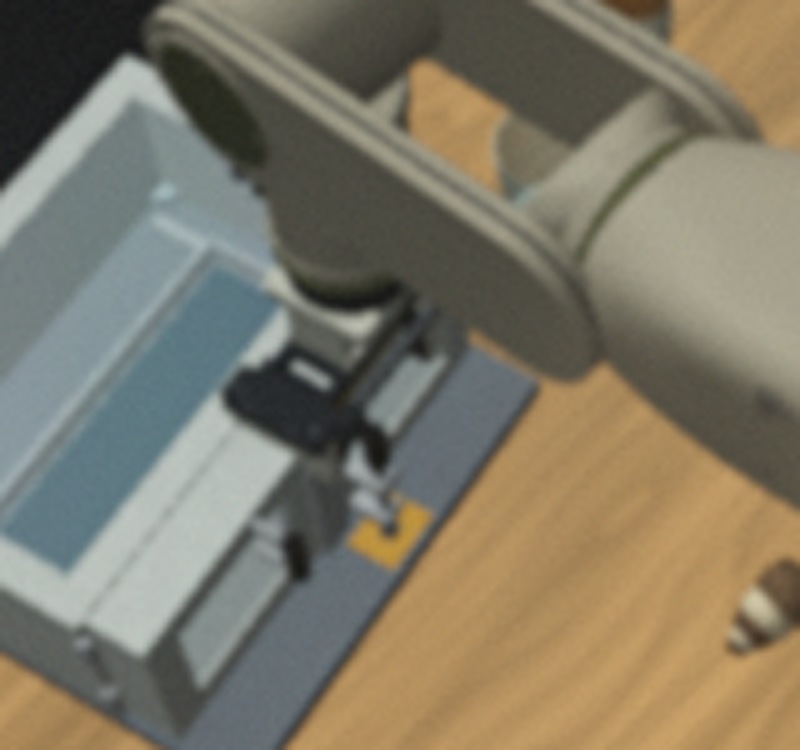

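>>> send_rows:
  rows:
    - [0.001,-0.005,0.02,0,0,-0.01,0]
    - [0.002,-0.009,0.05,0,0,-0.01,0]
    - [0.002,-0.009,0.08,0,0,-0.01,0]
    - [0.002,-0.009,0.1,0,0,-0.01,0]
    - [0.002,-0.009,0.102,0,0,-0.01,0]
    - [0.002,-0.009,0.102,0,0,-0.01,0]

```text
t: 3.6
tool_pos: [0.6166, 0.0632, 0.3107]
orientation: [-3.126, -0.311, 0.002]
force: [0.2, 0.3, -0.2]
opening: 0.0931
```

```bash
python3 - <<'E'
from h import *
g,y=grasp_now(); print(g,y,w2c(g),read_state()["t"],read_state()["force"],read_state()["dq"])
show(rows([(knob(0,.145),YC,0),(knob(0,.145),YC,1),(knob(0,.173),YC,1)]))
E
```

```text
[0.61645289 0.06314965 0.1436597 ] 11.372317461371958 [-0.07460122 -0.02453169  0.1436597 ] 3.6 [ 0.17301862  0.25398847 -0.17064555] [-5.96667594e-05 -1.39041850e-02 -2.07596419e-02  1.73859892e-03
  4.25974918e-03  1.90154912e-03]
[0,0.003,-0.003,0,0,0,0],
[0,0.003,-0.003,0,0,0,1],
[0,0.003,-0.059,0,0,0,1],
```

>>> send_rows:
  rows:
    - [0,0.002,0,0,0,0,0.5]
    - [0,0.002,0,0,0,0,1]
    - [0,0.002,0,0,0,0,1]
    - [0,0.002,0,0,0,0,1]
    - [0,0.002,0,0,0,0,1]
    - [0,0.002,0,0,0,0,1]
    - [0,0.002,0,0,0,0,1]
    - [0,0.002,0,0,0,0,1]
    - [0,0.002,0,0,0,0,1]
    - [0,0.002,0,0,0,0,1]
  grip_force: 30

```text
t: 4.6
tool_pos: [0.6168, 0.0624, 0.3112]
orientation: [-3.125, -0.311, 0.001]
force: [-7.3, 11.1, 3.6]
opening: 0.0178
```

>>> send_rows:
  rows:
    - [0,0,-0.005,0,0,0,1]
    - [0,0,-0.012,0,0,0,1]
    - [0,0,-0.02,0,0,0,1]
    - [0,0,-0.028,0,0,0,1]
    - [0,0,-0.036,0,0,0,1]
    - [0,0,-0.044,0,0,0,1]
    - [0,0,-0.05,0,0,0,1]
    - [0,0,-0.055,0,0,0,1]
    - [0,0,-0.057,0,0,0,1]
    - [0,0,-0.057,0,0,0,1]
    - [0,0,-0.057,0,0,0,1]

```text
t: 5.7
tool_pos: [0.6167, 0.0624, 0.3394]
orientation: [-3.125, -0.311, 0.002]
force: [-3.6, 4.7, -7.6]
opening: 0.0174
```

```bash
python3 - <<'E'
from h import *
s=read_state();g,y=grasp_now(); print(g,y,w2c(g),s["t"],s["force"],s["opening"])
print("YC",YC)
z=g[2]
# arc rows relative to the current pose, assuming grasp currently at knob(0)
st,R,p=pose()
d=g-knob(0,z); print(d)
show(rows([(knob(np.radians(a),z)+d,y+a,1) for a in (1,2.5,5,8,11,14,17,20,23,26,29,32,35,38,40,41,41)]))
c=cam("scene"); crop(c,130,100,290,250,5,"s4.png")
E
```

```text
[0.61645333 0.06252558 0.17236401] 11.380481344839563 [-0.07472222 -0.02514391  0.17236401] 5.7 [-3.63499889  4.72715633 -7.64854241] 0.017423539037825644
YC 11.220064813153801
[-0.00038455  0.00079649  0.        ]
[-0.006,0.002,0,0,0,-0.02,1],
[-0.013,0.006,0,0,0,-0.06,1],
[-0.026,0.014,0,0,0,-0.11,1],
[-0.041,0.023,0,0,0,-0.18,1],
[-0.056,0.034,0,0,0,-0.24,1],
[-0.07,0.045,0,0,0,-0.31,1],
[-0.083,0.056,0,0,0,-0.38,1],
[-0.096,0.069,0,0,0,-0.44,1],
[-0.108,0.082,0,0,0,-0.51,1],
[-0.119,0.095,0,0,0,-0.58,1],
[-0.129,0.11,0,0,0,-0.64,1],
[-0.139,0.125,0,0,0,-0.71,1],
[-0.148,0.14,0,0,0,-0.78,1],
[-0.156,0.155,0,0,0,-0.84,1],
[-0.161,0.166,0,0,0,-0.89,1],
[-0.164,0.172,0,0,0,-0.91,1],
[-0.164,0.172,0,0,0,-0.91,1],
```

View pics/s4.png

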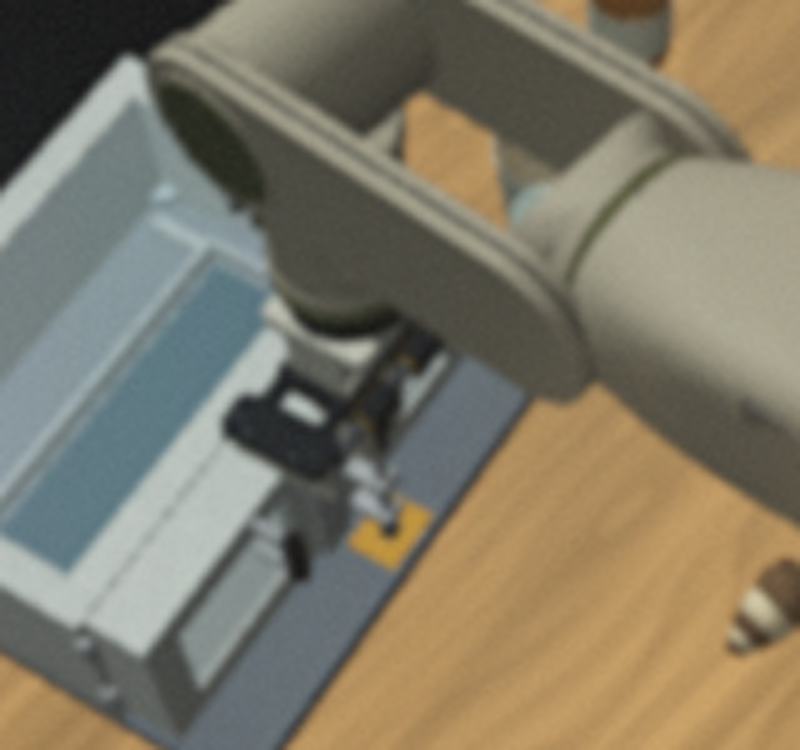

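>>> send_rows:
  rows:
    - [-0.006,0.002,0,0,0,-0.02,1]
    - [-0.013,0.006,0,0,0,-0.06,1]
    - [-0.026,0.014,0,0,0,-0.11,1]
    - [-0.041,0.023,0,0,0,-0.18,1]
    - [-0.056,0.034,0,0,0,-0.24,1]
    - [-0.07,0.045,0,0,0,-0.31,1]
    - [-0.083,0.056,0,0,0,-0.38,1]
    - [-0.096,0.069,0,0,0,-0.44,1]
    - [-0.108,0.082,0,0,0,-0.51,1]
    - [-0.119,0.095,0,0,0,-0.58,1]
    - [-0.129,0.11,0,0,0,-0.64,1]
    - [-0.139,0.125,0,0,0,-0.71,1]
    - [-0.148,0.14,0,0,0,-0.78,1]
    - [-0.156,0.155,0,0,0,-0.84,1]
    - [-0.161,0.166,0,0,0,-0.89,1]
    - [-0.164,0.172,0,0,0,-0.91,1]
    - [-0.164,0.172,0,0,0,-0.91,1]

```text
t: 7.45
tool_pos: [0.5534, -0.039, 0.3393]
orientation: [2.82, 1.384, -0.001]
force: [0.8, 0.3, -12.3]
opening: 0.0173
```

```bash
cat >> h.py <<'E'
def ang_r(g): # right leaf angle from grasp point
    c=w2c(g)-np.array([*HR,g[2]]); return np.arctan2(c[1],c[0])-np.arctan2(.152,-.0745), np.hypot(c[0],c[1])-np.hypot(.152,.0745)
def ang_l(g):
    c=w2c(g)-np.array([*HL,g[2]]); a=-(np.arctan2(c[1],c[0])-np.arctan2(-.113,-.0745)); return (a+np.pi)%(2*np.pi)-np.pi, np.hypot(c[0],c[1])-np.hypot(.113,.0745)
E
python3 - <<'E'
from h import *
s=read_state();g,y=grasp_now(); print(g,y,y-YC,s["t"],s["force"],s["opening"])
a,dr=ang_r(g);print(np.degrees(a),dr)
a0=np.degrees(a)
show(rows([(knob(np.radians(a0+b),g[2]),y+b,1) for b in (1,3,6,9,12,15,18,21,24,27,30,33,36,39,41,42,42)]))
c=cam("scene"); crop(c,130,100,290,250,5,"s5.png")
E
```

```text
[ 0.55335069 -0.03915043  0.17234633] 52.274734074181005 41.0546692610272 7.45 [  0.81911636   0.2691005  -12.31758373] 0.017261005530286828
41.19620100054082 0.0002507211291158662
[-0.005,0.003,0,0,0,-0.02,1],
[-0.016,0.009,0,0,0,-0.07,1],
[-0.031,0.018,0,0,0,-0.13,1],
[-0.046,0.028,0,0,0,-0.2,1],
[-0.06,0.038,0,0,0,-0.27,1],
[-0.073,0.05,0,0,0,-0.33,1],
[-0.086,0.062,0,0,0,-0.4,1],
[-0.099,0.074,0,0,0,-0.47,1],
[-0.111,0.088,0,0,0,-0.53,1],
[-0.122,0.102,0,0,0,-0.6,1],
[-0.132,0.116,0,0,0,-0.67,1],
[-0.141,0.131,0,0,0,-0.73,1],
[-0.15,0.147,0,0,0,-0.8,1],
[-0.158,0.162,0,0,0,-0.87,1],
[-0.162,0.173,0,0,0,-0.91,1],
[-0.165,0.179,0,0,0,-0.93,1],
[-0.165,0.179,0,0,0,-0.93,1],
```

View pics/s5.png

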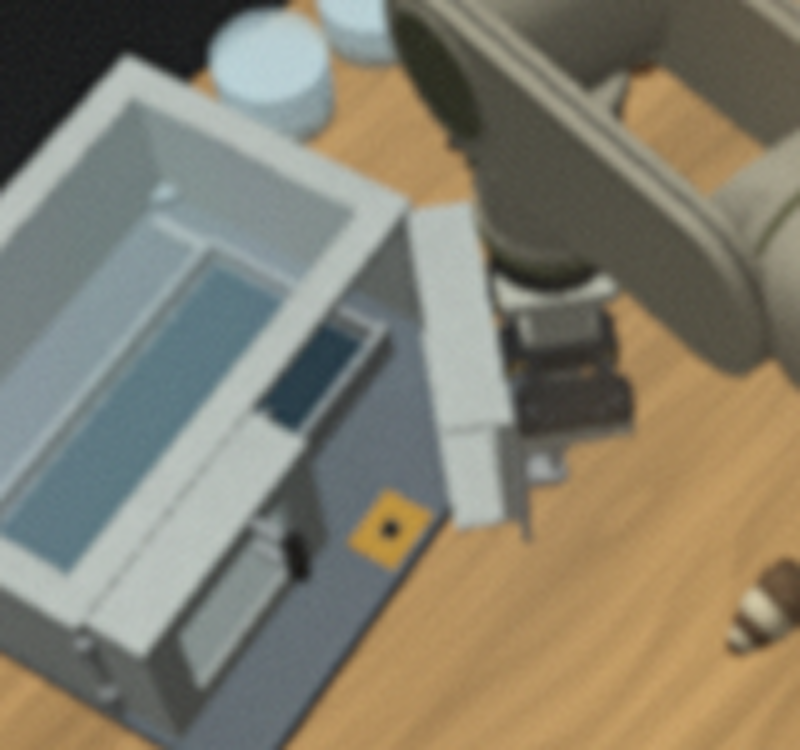

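>>> send_rows:
  rows:
    - [-0.005,0.003,0,0,0,-0.02,1]
    - [-0.016,0.009,0,0,0,-0.07,1]
    - [-0.031,0.018,0,0,0,-0.13,1]
    - [-0.046,0.028,0,0,0,-0.2,1]
    - [-0.06,0.038,0,0,0,-0.27,1]
    - [-0.073,0.05,0,0,0,-0.33,1]
    - [-0.086,0.062,0,0,0,-0.4,1]
    - [-0.099,0.074,0,0,0,-0.47,1]
    - [-0.111,0.088,0,0,0,-0.53,1]
    - [-0.122,0.102,0,0,0,-0.6,1]
    - [-0.132,0.116,0,0,0,-0.67,1]
    - [-0.141,0.131,0,0,0,-0.73,1]
    - [-0.15,0.147,0,0,0,-0.8,1]
    - [-0.158,0.162,0,0,0,-0.87,1]
    - [-0.162,0.173,0,0,0,-0.91,1]
    - [-0.165,0.179,0,0,0,-0.93,1]

```text
t: 9.1
tool_pos: [0.5741, -0.1583, 0.3394]
orientation: [-2.137, -2.302, -0.0]
force: [1.6, 3.7, -13.2]
opening: 0.0178
```

>>> send_rows:
  rows:
    - [-0.005,0.003,0,0,0,-0.02,1]
    - [-0.016,0.009,0,0,0,-0.07,1]
    - [-0.031,0.018,0,0,0,-0.13,1]
    - [-0.046,0.028,0,0,0,-0.2,1]
    - [-0.06,0.038,0,0,0,-0.27,1]
    - [-0.073,0.05,0,0,0,-0.33,1]
    - [-0.082,0.058,0,0,0,-0.38,1]
    - [-0.086,0.062,0,0,0,-0.4,1]
    - [-0.086,0.062,0,0,0,-0.4,1]

```text
t: 10.0
tool_pos: [0.608, -0.1989, 0.3394]
orientation: [-1.753, -2.607, 0.0]
force: [1.6, 1.0, -13.7]
opening: 0.0174
```

```bash
python3 - <<'E'
from h import *
s=read_state();g,y=grasp_now(); print(g,y,y-YC,s["t"],s["force"],s["opening"],s["q"])
a,dr=ang_r(g);print(np.degrees(a),a,dr)
show(rows([(g+[0,0,.06],y,0)]))
c=cam("scene"); crop(c,130,80,330,230,4,"s6.png")
t=cam("top"); crop(t,130,80,330,230,4,"t6.png")
E
```

```text
[ 0.60792513 -0.1988871   0.17237924] 112.16136324605064 100.94129843289684 10.0 [  1.557313     1.01916902 -13.73462036] 0.017351912893611546 [-3.96276094e-01  2.73192668e-01  1.44605775e+00 -6.73808302e-05
  1.42291783e+00 -7.83054984e-01]
-258.849837824071 -4.5177819382833935 -0.0009692104801089785
[0,0,-0.12,0,0,0,0],
```

View pics/t6.png

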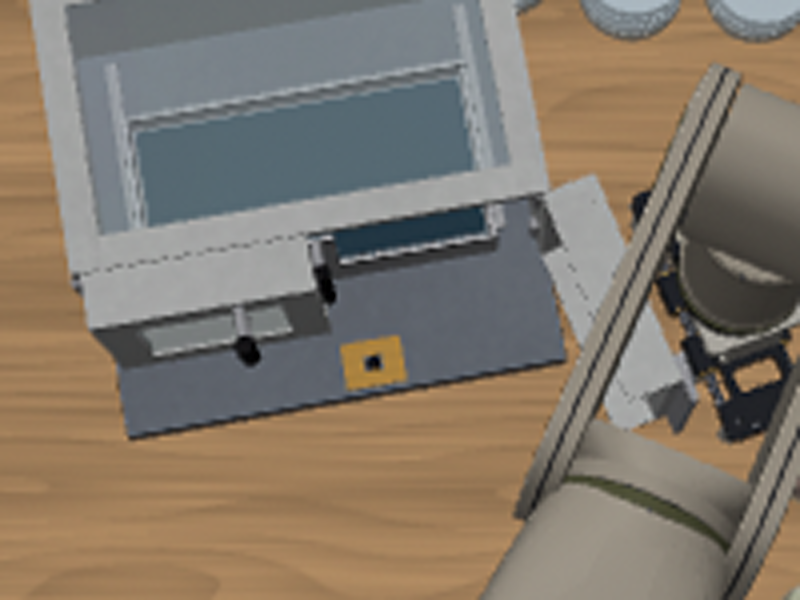

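>>> send_rows:
  rows:
    - [0,0,0,0,0,0,0.5]
    - [0,0,0,0,0,0,0]
    - [0,0,0,0,0,0,0]
    - [0,0,0,0,0,0,0]
    - [0,0,0,0,0,0,0]
    - [0,0,-0.02,0,0,0,0]
    - [0,0,-0.06,0,0,0,0]
    - [0,0,-0.1,0,0,0,0]
    - [0,0,-0.12,0,0,0,0]
    - [0,0,-0.13,0,0,-0.1,0]
    - [0,0,-0.13,0,0,-0.25,0]
    - [0,0,-0.13,0,0,-0.4,0]
    - [0,0,-0.13,0,0,-0.55,0]
    - [0,0,-0.13,0,0,-0.7,0]
    - [0,0,-0.13,0,0,-0.8,0]
    - [0,0,-0.13,0,0,-0.85,0]
    - [0,0,-0.13,0,0,-0.85,0]

```text
t: 11.8
tool_pos: [0.6079, -0.199, 0.4048]
orientation: [-0.801, -3.038, 0.0]
force: [-0.5, -0.3, -0.1]
opening: 0.0926
```

```bash
python3 - <<'E'
from h import *
s=read_state();g,y=grasp_now(); print(g,y,s["t"],s["force"],s["opening"])
T=lpull(0,.145); st=g
Y=YC+180
f=[.03,.12,.24,.37,.5,.63,.76,.88,.97,1,1]
P=[(st+(T-st)*[k,k,0]+[0,0,.225-st[2]],y+(Y-y)*k,0) for k in f]
show(rows(P+[(T+[0,0,.06],Y,0),(T+[0,0,.03],Y,0),(T+[0,0,.01],Y,0),(T,Y,0),(T,Y,0)]))
E
```

```text
[ 0.60792423 -0.19896977  0.2378431 ] 150.45154006399565 11.8 [-0.54511512 -0.27247189 -0.08173558] 0.09264768268951959
[0.011,0.018,0.026,0,0,-0.03,0],
[0.043,0.072,0.026,0,0,-0.11,0],
[0.087,0.144,0.026,0,0,-0.22,0],
[0.133,0.222,0.026,0,0,-0.34,0],
[0.18,0.3,0.026,0,0,-0.45,0],
[0.227,0.378,0.026,0,0,-0.57,0],
[0.274,0.456,0.026,0,0,-0.69,0],
[0.317,0.528,0.026,0,0,-0.8,0],
[0.35,0.582,0.026,0,0,-0.88,0],
[0.36,0.6,0.026,0,0,-0.91,0],
[0.36,0.6,0.026,0,0,-0.91,0],
[0.36,0.6,0.066,0,0,-0.91,0],
[0.36,0.6,0.126,0,0,-0.91,0],
[0.36,0.6,0.166,0,0,-0.91,0],
[0.36,0.6,0.186,0,0,-0.91,0],
[0.36,0.6,0.186,0,0,-0.91,0],
```

>>> send_rows:
  rows:
    - [0.011,0.018,0.01,0,0,-0.03,0]
    - [0.043,0.072,0.02,0,0,-0.11,0]
    - [0.087,0.144,0.02,0,0,-0.22,0]
    - [0.133,0.222,0.02,0,0,-0.34,0]
    - [0.18,0.3,0.02,0,0,-0.45,0]
    - [0.227,0.378,0.02,0,0,-0.57,0]
    - [0.274,0.456,0.02,0,0,-0.69,0]
    - [0.317,0.528,0.02,0,0,-0.8,0]
    - [0.35,0.582,0.02,0,0,-0.88,0]
    - [0.36,0.6,0.026,0,0,-0.91,0]
    - [0.36,0.6,0.026,0,0,-0.91,0]
    - [0.36,0.6,0.026,0,0,-0.91,0]
    - [0.36,0.6,0.066,0,0,-0.91,0]
    - [0.36,0.6,0.126,0,0,-0.91,0]
    - [0.36,0.6,0.166,0,0,-0.91,0]
    - [0.36,0.6,0.186,0,0,-0.91,0]
    - [0.36,0.6,0.186,0,0,-0.91,0]

```text
t: 13.5
tool_pos: [0.5991, 0.1494, 0.31]
orientation: [0.307, -3.123, 0.001]
force: [0.7, -0.4, -0.4]
opening: 0.0929
```

```bash
python3 - <<'E'
from h import *
s=read_state();g,y=grasp_now(); print(g,y,s["t"],s["force"],s["opening"],s["dq"].round(3))
T=lpull(0,.145);Y=YC+180
show(rows([(T,Y,1)])); z=.145
st,R,p=pose()
show(rows([(lpull(np.radians(a),z),Y-a,1) for a in (1,2.5,5,8,11,14,17,20,23,26,29,32,35,38,40,41,41)],downR(Y),T+[0,0,.167]))
c=cam("scene"); crop(c,130,80,330,230,4,"s7.png")
E
```

```text
[0.59861137 0.14924191 0.14300572] -168.76306305491042 13.5 [ 0.68064492 -0.44893852 -0.44353703] 0.09289384849633076 [ 0.009 -0.023 -0.04   0.     0.02  -0.001]
[-0.001,0.003,-0.004,0,0,0,1],
[0.004,0.003,0,0,0,0.02,1],
[0.01,0.007,0,0,0,0.06,1],
[0.019,0.014,0,0,0,0.11,1],
[0.03,0.023,0,0,0,0.18,1],
[0.04,0.033,0,0,0,0.24,1],
[0.05,0.043,0,0,0,0.31,1],
[0.06,0.053,0,0,0,0.38,1],
[0.068,0.065,0,0,0,0.44,1],
[0.076,0.076,0,0,0,0.51,1],
[0.084,0.088,0,0,0,0.58,1],
[0.091,0.101,0,0,0,0.64,1],
[0.097,0.113,0,0,0,0.71,1],
[0.103,0.126,0,0,0,0.78,1],
[0.108,0.14,0,0,0,0.84,1],
[0.11,0.149,0,0,0,0.89,1],
[0.112,0.153,0,0,0,0.91,1],
[0.112,0.153,0,0,0,0.91,1],
```

View pics/s7.png

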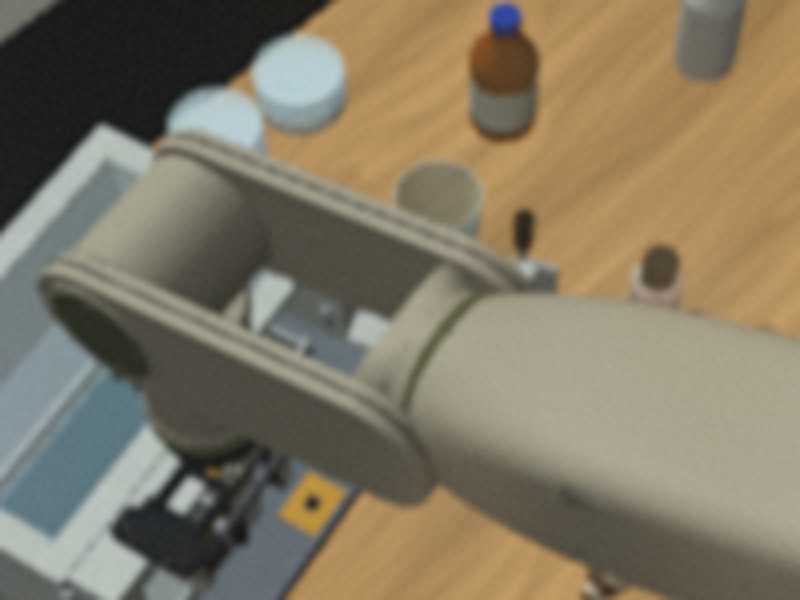

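>>> send_rows:
  rows:
    - [0,0.002,-0.003,0,0,0,0.5]
    - [0,0.003,-0.004,0,0,0,1]
    - [0,0.003,-0.004,0,0,0,1]
    - [0,0.003,-0.004,0,0,0,1]
    - [0,0.003,-0.004,0,0,0,1]
    - [0,0.003,-0.004,0,0,0,1]
    - [0,0.003,-0.004,0,0,0,1]
    - [0,0.003,-0.004,0,0,0,1]
    - [0,0.003,-0.004,0,0,0,1]

```text
t: 14.45
tool_pos: [0.5992, 0.1523, 0.3137]
orientation: [0.311, -3.126, 0.0]
force: [-0.1, -0.2, 0.3]
opening: 0.0253
```

>>> send_rows:
  rows:
    - [0.004,0.003,0,0,0,0.02,1]
    - [0.01,0.007,0,0,0,0.06,1]
    - [0.019,0.014,0,0,0,0.11,1]
    - [0.03,0.023,0,0,0,0.18,1]
    - [0.04,0.033,0,0,0,0.24,1]
    - [0.05,0.043,0,0,0,0.31,1]
    - [0.06,0.053,0,0,0,0.38,1]
    - [0.068,0.065,0,0,0,0.44,1]
    - [0.076,0.076,0,0,0,0.51,1]
    - [0.084,0.088,0,0,0,0.58,1]
    - [0.091,0.101,0,0,0,0.64,1]
    - [0.097,0.113,0,0,0,0.71,1]
    - [0.103,0.126,0,0,0,0.78,1]
    - [0.108,0.14,0,0,0,0.84,1]
    - [0.11,0.149,0,0,0,0.89,1]
    - [0.112,0.153,0,0,0,0.91,1]
    - [0.112,0.153,0,0,0,0.91,1]

```text
t: 16.15
tool_pos: [0.5287, 0.2163, 0.3137]
orientation: [-0.802, -3.037, 0.001]
force: [-3.7, -1.7, 2.5]
opening: 0.0156
```

```bash
python3 - <<'E'
from h import *
s=read_state();g,y=grasp_now(); a,dr=ang_l(g); print(g,y,YC+180-y-360,np.degrees(a),dr,s["t"],s["force"],s["opening"],s["q"])
A=np.degrees(a)
show(rows([(lpull(np.radians(A+b),g[2]),y-b,1) for b in (1,2.5,5,8,11,14,17,20,23,26,29,32,35,38,40,41,41)]))
E
```

```text
[0.52855251 0.21622016 0.1466513 ] 150.421123877744 -319.2010590645902 41.53332981991028 0.000355921575911855 16.15 [-3.72296189 -1.68869174  2.51876911] 0.01555415581801596 [ 2.98563703e-01  1.14536492e-01  1.67415279e+00 -5.13133663e-05
  1.35405227e+00 -7.55973109e-01]
[0.004,0.003,0,0,0,0.02,1],
[0.009,0.007,0,0,0,0.06,1],
[0.019,0.014,0,0,0,0.11,1],
[0.03,0.024,0,0,0,0.18,1],
[0.04,0.033,0,0,0,0.24,1],
[0.05,0.044,0,0,0,0.31,1],
[0.059,0.054,0,0,0,0.38,1],
[0.067,0.066,0,0,0,0.44,1],
[0.075,0.077,0,0,0,0.51,1],
[0.083,0.09,0,0,0,0.58,1],
[0.089,0.102,0,0,0,0.64,1],
[0.096,0.115,0,0,0,0.71,1],
[0.101,0.128,0,0,0,0.78,1],
[0.106,0.141,0,0,0,0.84,1],
[0.108,0.15,0,0,0,0.89,1],
[0.11,0.155,0,0,0,0.91,1],
[0.11,0.155,0,0,0,0.91,1],
```

>>> send_rows:
  rows:
    - [0.004,0.003,0,0,0,0.02,1]
    - [0.009,0.007,0,0,0,0.06,1]
    - [0.019,0.014,0,0,0,0.11,1]
    - [0.03,0.024,0,0,0,0.18,1]
    - [0.04,0.033,0,0,0,0.24,1]
    - [0.05,0.044,0,0,0,0.31,1]
    - [0.059,0.054,0,0,0,0.38,1]
    - [0.067,0.066,0,0,0,0.44,1]
    - [0.075,0.077,0,0,0,0.51,1]
    - [0.083,0.09,0,0,0,0.58,1]
    - [0.089,0.102,0,0,0,0.64,1]
    - [0.096,0.115,0,0,0,0.71,1]
    - [0.101,0.128,0,0,0,0.78,1]
    - [0.106,0.141,0,0,0,0.84,1]
    - [0.108,0.15,0,0,0,0.89,1]
    - [0.11,0.155,0,0,0,0.91,1]

```text
t: 17.75
tool_pos: [0.5188, 0.3115, 0.3137]
orientation: [-1.813, -2.562, 0.002]
force: [-8.6, 0.1, 4.1]
opening: 0.0156
```

>>> send_rows:
  rows:
    - [0.004,0.003,0,0,0,0.02,1]
    - [0.009,0.007,0,0,0,0.06,1]
    - [0.019,0.014,0,0,0,0.11,1]
    - [0.03,0.024,0,0,0,0.18,1]
    - [0.04,0.033,0,0,0,0.24,1]
    - [0.05,0.044,0,0,0,0.31,1]
    - [0.059,0.054,0,0,0,0.38,1]
    - [0.062,0.057,0,0,0,0.4,1]
    - [0.062,0.057,0,0,0,0.4,1]
    - [0.062,0.057,0,0,0,0.4,0.5]
    - [0.062,0.057,0,0,0,0.4,0]
    - [0.062,0.057,0,0,0,0.4,0]
    - [0.062,0.057,0,0,0,0.4,0]
    - [0.062,0.057,0,0,0,0.4,0]
    - [0.062,0.057,-0.02,0,0,0.4,0]
    - [0.062,0.057,-0.07,0,0,0.4,0]
    - [0.062,0.057,-0.12,0,0,0.4,0]
    - [0.062,0.057,-0.15,0,0,0.4,0]
    - [0.062,0.057,-0.16,0,0,0.4,0]

```text
t: 19.65
tool_pos: [0.5367, 0.3498, 0.3969]
orientation: [2.192, 2.249, 0.007]
force: [0.1, -0.3, 0.3]
opening: 0.0902
```

```bash
python3 - <<'E'
from h import *
s=read_state();g,y=grasp_now(); a,dr=ang_l(g); print(g,y,np.degrees(a),a,dr,s["t"],s["force"],s["opening"],s["q"])
T=c2w(-.024,0,.21)
for Y in (YC+180,YC): show(rows([(T,Y,0)]))
c=cam("scene"); cv2.imwrite("pics/scene8.png",c["img"][...,::-1])
c=cam("top"); cv2.imwrite("pics/top8.png",c["img"][...,::-1])
E
```

```text
[0.53728862 0.35010529 0.22988016] 91.47080457419821 100.98048203737889 1.7624418918032534 -0.000452795695489977 19.65 [ 0.14960062 -0.25912165  0.27167758] 0.09018739760862543 [4.97566882e-01 2.40488076e-01 1.37878516e+00 3.33000285e-05
 1.51794962e+00 4.71898721e-01]
[-0.512,0.236,0.04,0.01,0,-2.22,0],
[-0.512,0.236,0.04,0,-0.01,1.78,0],
```

View pics/scene8.png

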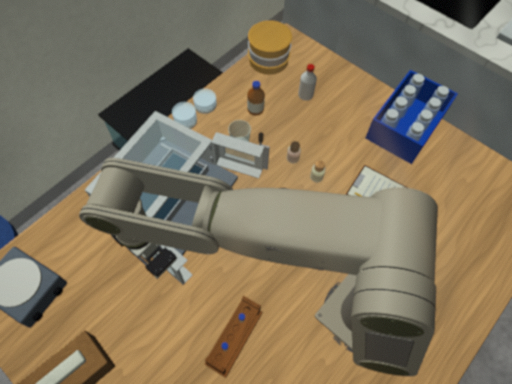

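View pics/top8.png

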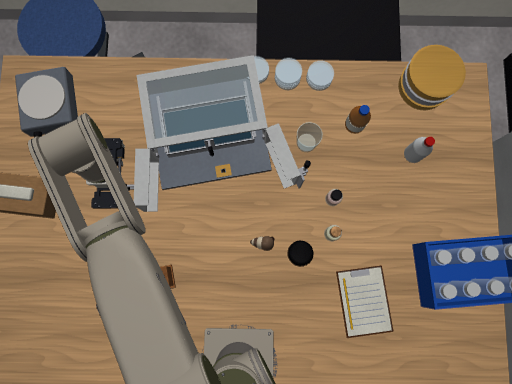

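>>> send_rows:
  rows:
    - [-0.02,0.01,0.0,0,0,0.05,0]
    - [-0.07,0.03,0.01,0,0,0.15,0]
    - [-0.14,0.06,0.01,0,0,0.3,0]
    - [-0.21,0.1,0.01,0,0,0.45,0]
    - [-0.28,0.13,0.01,0,0,0.6,0]
    - [-0.35,0.16,0.01,0,0,0.75,0]
    - [-0.41,0.19,0.01,0,0,0.85,0]
    - [-0.44,0.2,0.01,0,0,0.9,0]
    - [-0.44,0.2,0.01,0,0,0.9,0]

```text
t: 20.65
tool_pos: [0.6421, 0.1296, 0.3872]
orientation: [-2.839, -1.345, 0.004]
force: [-0.3, 0.3, 0.3]
opening: 0.0931
```

```bash
python3 - <<'E'
from h import *
s=read_state();g,y=grasp_now(); print(g,y,s["t"],w2c(g))
T=c2w(-.024,0,.21); Y=YC
f=[.1,.3,.5,.7,.9,1,1]
show(rows([(g+(T-g)*k,y+(Y-y)*k,0) for k in f]+[(T-[0,0,d],Y,0) for d in (.01,.03,.05,.07,.083,.085,.085)]))
E
```

```text
[0.64176656 0.12952679 0.22015256] 50.72071417736191 20.65 [-0.03685585  0.03565132  0.22015256]
[-0.003,0.007,0.002,0,0,0.09,0],
[-0.008,0.021,0.006,0,0,0.26,0],
[-0.013,0.035,0.01,0,0,0.44,0],
[-0.018,0.05,0.014,0,0,0.61,0],
[-0.024,0.064,0.018,0,0,0.79,0],
[-0.026,0.071,0.02,0,0,0.88,0],
[-0.026,0.071,0.02,0,0,0.88,0],
[-0.026,0.071,0.04,0,0,0.88,0],
[-0.026,0.071,0.08,0,0,0.88,0],
[-0.026,0.071,0.12,0,0,0.88,0],
[-0.026,0.071,0.16,0,0,0.88,0],
[-0.026,0.071,0.186,0,0,0.88,0],
[-0.026,0.071,0.19,0,0,0.88,0],
[-0.026,0.071,0.19,0,0,0.88,0],
```

>>> send_rows:
  rows:
    - [-0.003,0.007,0.002,0,0,0.09,0]
    - [-0.008,0.021,0.006,0,0,0.26,0]
    - [-0.013,0.035,0.01,0,0,0.44,0]
    - [-0.018,0.05,0.014,0,0,0.61,0]
    - [-0.024,0.064,0.018,0,0,0.79,0]
    - [-0.026,0.071,0.02,0,0,0.88,0]
    - [-0.026,0.071,0.02,0,0,0.88,0]
    - [-0.026,0.071,0.02,0,0,0.88,0]

```text
t: 21.45
tool_pos: [0.6607, 0.1009, 0.3783]
orientation: [-3.125, -0.317, 0.001]
force: [-0.7, 0.9, 0.1]
opening: 0.0931
```

```bash
python3 - <<'E'
from h import *
s=read_state();g,y=grasp_now(); print(g,y,YC,s["t"],w2c(g))
T=c2w(-.024,0,.21); Y=YC
show(rows([(T-[0,0,d],Y,0) for d in (.01,.03,.05,.07,.083,.085,.085)]))
E
```

```text
[0.66056199 0.10093393 0.21130729] 11.600827874524365 11.220064813153801 21.45 [-0.02398319  0.00394778  0.21130729]
[0,0.008,0.023,0,0,0.01,0],
[0,0.008,0.063,0,0,0.01,0],
[0,0.008,0.103,0,0,0.01,0],
[0,0.008,0.143,0,0,0.01,0],
[0,0.008,0.169,0,0,0.01,0],
[0,0.008,0.173,0,0,0.01,0],
[0,0.008,0.173,0,0,0.01,0],
```

>>> send_rows:
  rows:
    - [0,0.003,0.02,0,0,0.01,0]
    - [0,0.006,0.06,0,0,0.01,0]
    - [0,0.006,0.1,0,0,0.01,0]
    - [0,0.006,0.14,0,0,0.01,0]
    - [0,0.006,0.168,0,0,0.01,0]
    - [0,0.006,0.173,0,0,0.01,0]
    - [0,0.006,0.173,0,0,0.01,0.5]
    - [0,0.006,0.173,0,0,0.01,1]
    - [0,0.006,0.173,0,0,0.01,1]
    - [0,0.006,0.173,0,0,0.01,1]
    - [0,0.006,0.173,0,0,0.01,1]
    - [0,0.006,0.173,0,0,0.01,1]
    - [0,0.006,0.173,0,0,0.01,1]
    - [0,0.006,0.173,0,0,0.01,1]
    - [0,0.006,0.173,0,0,0.01,1]
    - [0,0.006,0.173,0,0,0.01,1]
    - [0,0.006,0.173,0,0,0.01,1]

```text
t: 23.15
tool_pos: [0.6616, 0.0979, 0.2922]
orientation: [-3.125, -0.299, 0.001]
force: [-1.7, 7.3, 0.2]
opening: 0.0135
```

```bash
python3 - <<'E'
from h import *
s=read_state();g,y=grasp_now(); print(g,y,YC,s["t"],w2c(g),s["opening"],s["force"])
E
```

```text
[0.66146317 0.09826478 0.12517728] 10.94908623945176 11.220064813153801 23.15 [-0.02361859  0.0011543   0.12517728] 0.013524692752719983 [-1.7399372   7.28262799  0.20179348]
```

>>> send_rows:
  rows:
    - [-0.006,0,0,0,0,0,1]
    - [-0.02,0,0,0,0,0,1]
    - [-0.04,0,0,0,0,0,1]
    - [-0.06,0,0,0,0,0,1]
    - [-0.08,0,0,0,0,0,1]
    - [-0.1,0,0,0,0,0,1]
    - [-0.12,0.001,0,0,0,0,1]
    - [-0.14,0.001,0,0,0,0,1]
    - [-0.16,0.001,0,0,0,0,1]
    - [-0.18,0.001,0,0,0,0,1]
    - [-0.2,0.001,0,0,0,0,1]
    - [-0.22,0.001,0,0,0,0,1]
    - [-0.24,0.002,0,0,0,0,1]
    - [-0.26,0.002,0,0,0,0,1]
    - [-0.28,0.002,0,0,0,0,1]
    - [-0.293,0.002,0,0,0,0,1]
    - [-0.299,0.002,0,0,0,0,1]
    - [-0.302,0.002,0,0,0,0,1]
    - [-0.302,0.002,0,0,0,0,1]

```text
t: 25.05
tool_pos: [0.5139, 0.0685, 0.2921]
orientation: [-3.124, -0.299, -0.004]
force: [5.2, 8.6, -5.5]
opening: 0.0138
```

```bash
python3 - <<'E'
from h import *
s=read_state();g,y=grasp_now(); print(g,y,YC,s["t"],w2c(g),s["opening"],s["force"],s["q"])
c=cam("scene"); crop(c,80,80,340,270,3,"s9.png")
c=cam("top"); crop(c,120,50,370,280,3,"t9.png")
E
```

```text
[0.51422732 0.06899017 0.12514935] 10.950449760827391 11.220064813153801 25.05 [-0.17373653  0.00108805  0.12514935] 0.013794132550124693 [ 5.23792817  8.55169048 -5.53504005] [ 0.03238026 -0.00759411  1.84203015  0.00319893  1.30501446  1.41121471]
```

View pics/t9.png

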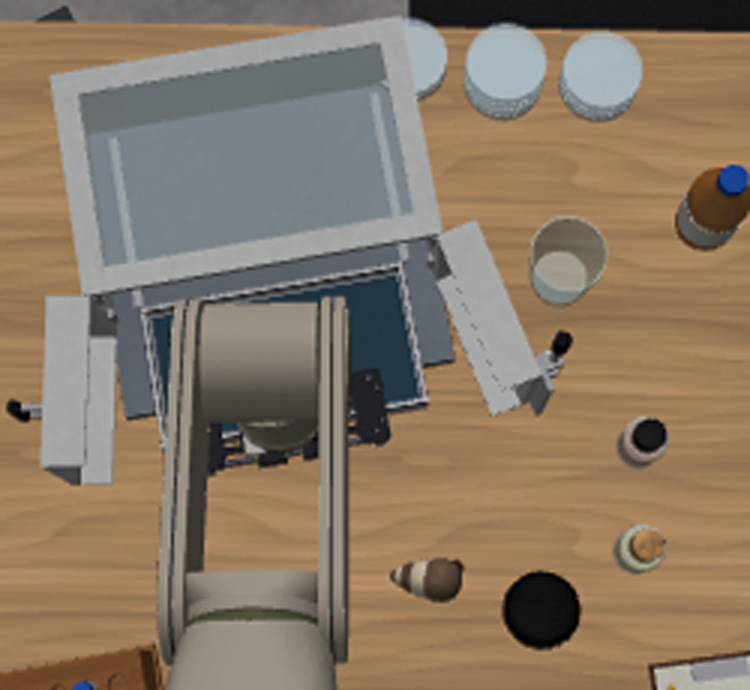

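>>> send_rows:
  rows:
    - [0,0,0,0,0,0,0.7]
    - [0,0,0,0,0,0,0.3]
    - [0,0,0,0,0,0,0]
    - [0,0,0,0,0,0,0]
    - [0,0,-0.04,0,0,0,0]
    - [0,0,-0.12,0,0,0,0]
    - [0,0,-0.2,0,0,0,0]
    - [-0.004,0.03,-0.25,0,0,-0.03,0]
    - [-0.015,0.1,-0.26,0,0,-0.1,0]
    - [-0.028,0.19,-0.26,0,0,-0.22,0]
    - [-0.041,0.28,-0.26,0,0,-0.34,0]
    - [-0.055,0.37,-0.26,0,0,-0.46,0]
    - [-0.068,0.46,-0.26,0,0,-0.58,0]
    - [-0.082,0.55,-0.26,0,0,-0.7,0]
    - [-0.095,0.64,-0.26,0,0,-0.82,0]
    - [-0.105,0.7,-0.26,0,0,-0.9,0]
    - [-0.109,0.73,-0.26,0,0,-0.91,0]
    - [-0.109,0.731,-0.26,0,0,-0.91,0]
    - [-0.109,0.731,-0.26,0,0,-0.91,0]

```text
t: 27.05
tool_pos: [0.5296, -0.3012, 0.4221]
orientation: [-2.825, -1.372, -0.0]
force: [0.4, 0.4, 0.2]
opening: 0.0926
```

```bash
python3 - <<'E'
from h import *
s=read_state();g,y=grasp_now(); print(g,y,YC,s["t"],s["opening"],s["force"],s["q"])
show(rows([((.530,-.300,.09),52,0)]))
c=cam("scene"); crop(c,80,80,340,270,3,"s10.png")
c=cam("top"); crop(c,120,50,370,280,3,"t10.png")
E
```

```text
[ 0.52952402 -0.30105259  0.25508756] 51.78830024453476 11.220064813153801 27.05 0.09264784447169452 [0.40265154 0.36542267 0.16011544] [-6.01463317e-01  1.48879101e-01  1.43651687e+00  5.87574710e-04
  1.55687391e+00  6.54480834e-02]
[0.002,-0.001,0.33,0,0,0,0],
```

View pics/t10.png

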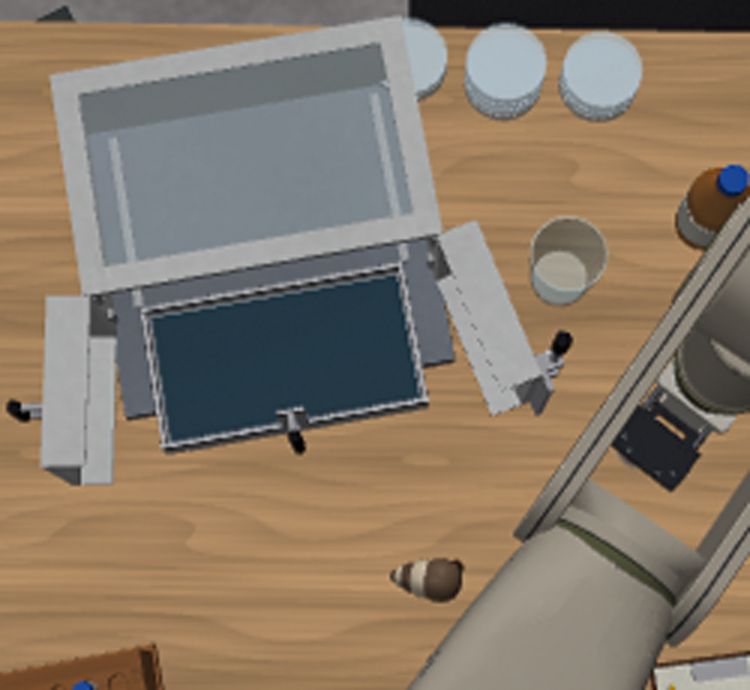

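View pics/s10.png

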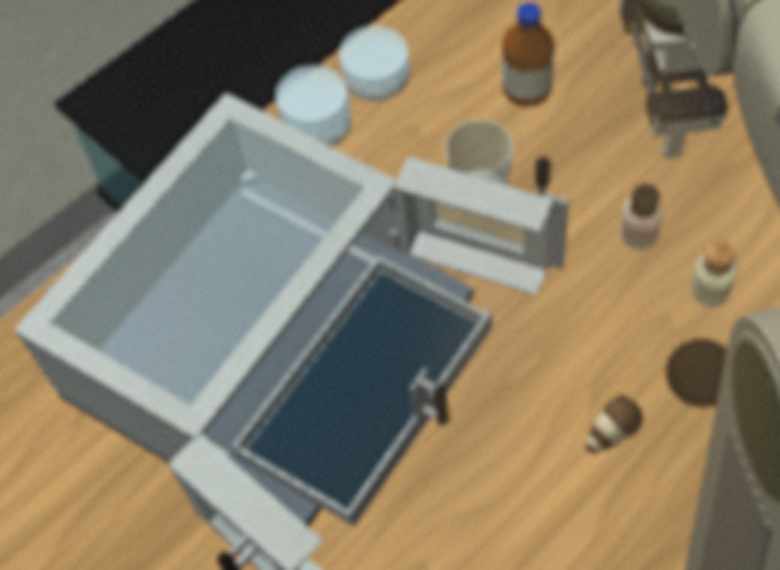

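>>> send_rows:
  rows:
    - [0.001,0,0.03,0,0,0,0]
    - [0.002,-0.001,0.09,0,0,0,0]
    - [0.002,-0.001,0.16,0,0,0,0]
    - [0.002,-0.001,0.23,0,0,0,0]
    - [0.002,-0.001,0.28,0,0,0,0]
    - [0.002,-0.001,0.32,0,0,0,0]
    - [0.002,-0.001,0.338,0,0,0,0]
    - [0.002,-0.001,0.341,0,0,0,0]
    - [0.002,-0.001,0.341,0,0,0,0]
    - [0.002,-0.001,0.341,0,0,0,0.3]
    - [0.002,-0.001,0.341,0,0,0,0.5]
    - [0.002,-0.001,0.341,0,0,0,1]
    - [0.002,-0.001,0.341,0,0,0,1]
    - [0.002,-0.001,0.341,0,0,0,1]
    - [0.002,-0.001,0.341,0,0,0,1]
    - [0.002,-0.001,0.341,0,0,0,1]
    - [0.002,-0.001,0.341,0,0,0,1]
    - [0.002,-0.001,0.341,0,0,0,1]
    - [0.002,-0.001,0.341,0,0,0,1]
  grip_force: 20

```text
t: 29.05
tool_pos: [0.5297, -0.301, 0.2517]
orientation: [2.825, 1.374, 0.0]
force: [-0.3, -0.5, -0.5]
opening: 0.0337
```

```bash
python3 - <<'E'
from h import *
s=read_state();g,y=grasp_now(); print(g,y,YC,s["t"],s["opening"],s["force"])
c=cam("scene"); crop(c,250,100,350,190,8,"s11.png")
E
```

```text
[ 0.52966374 -0.30096285  0.08468871] 51.870698659085086 11.220064813153801 29.05 0.0337480671294479 [-0.25742027 -0.47194264 -0.51854138]
```

View pics/s11.png

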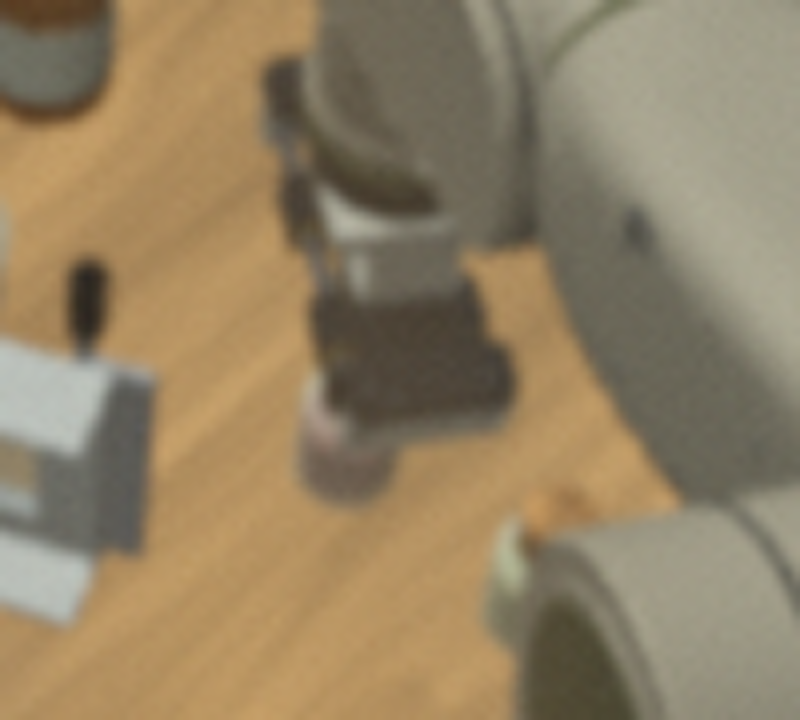

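```bash
python3 - <<'E'
from h import *
s=read_state();g,y=grasp_now(); gz=g[2]
T=c2w(-.075,.07,.30); print(T, np.hypot(*T[:2]))
up=g.copy(); up[2]=.30
f=[.02,.08,.17,.27,.37,.47,.57,.67,.77,.86,.94,.99,1,1]
show(rows([(g+(up-g)*k,y,1) for k in (.05,.2,.4,.6,.8,.95)]+[(up+(T-up)*k,y+(YC-y)*k,1) for k in f]))
print("knob",knob(1.765,0))
E
```

```text
[0.59766796 0.15579696 0.3       ] 0.61764041841767
[0,0,-0.022,0,0,0,1],
[0,0,-0.086,0,0,0,1],
[0,0,-0.172,0,0,0,1],
[0,0,-0.258,0,0,0,1],
[0,0,-0.345,0,0,0,1],
[0,0,-0.409,0,0,0,1],
[0.016,-0.009,-0.431,0,0,0.02,1],
[0.064,-0.037,-0.431,0,0,0.07,1],
[0.136,-0.078,-0.431,0,0,0.15,1],
[0.217,-0.123,-0.431,0,0,0.24,1],
[0.297,-0.169,-0.431,0,0,0.33,1],
[0.377,-0.215,-0.431,0,0,0.42,1],
[0.457,-0.261,-0.431,0,0,0.51,1],
[0.538,-0.306,-0.431,0,0,0.61,1],
[0.618,-0.352,-0.431,0,0,0.7,1],
[0.69,-0.393,-0.431,0,0,0.78,1],
[0.754,-0.43,-0.431,0,0,0.85,1],
[0.795,-0.452,-0.431,0,0,0.89,1],
[0.803,-0.457,-0.431,0,0,0.9,1],
[0.803,-0.457,-0.431,0,0,0.9,1],
knob [ 0.60723156 -0.19956751  0.        ]
```

>>> send_rows:
  rows:
    - [0,0,-0.022,0,0,0,1]
    - [0,0,-0.086,0,0,0,1]
    - [0,0,-0.172,0,0,0,1]
    - [0,0,-0.258,0,0,0,1]
    - [0,0,-0.345,0,0,0,1]
    - [0,0,-0.409,0,0,0,1]
    - [0.016,-0.009,-0.431,0,0,0.02,1]
    - [0.064,-0.037,-0.431,0,0,0.07,1]
    - [0.136,-0.078,-0.431,0,0,0.15,1]
    - [0.217,-0.123,-0.431,0,0,0.24,1]
    - [0.297,-0.169,-0.431,0,0,0.33,1]
    - [0.377,-0.215,-0.431,0,0,0.42,1]
    - [0.457,-0.261,-0.431,0,0,0.51,1]
    - [0.538,-0.306,-0.431,0,0,0.61,1]
    - [0.618,-0.352,-0.431,0,0,0.7,1]
    - [0.69,-0.393,-0.431,0,0,0.78,1]
    - [0.754,-0.43,-0.431,0,0,0.85,1]
    - [0.795,-0.452,-0.431,0,0,0.89,1]
    - [0.803,-0.457,-0.431,0,0,0.9,1]
    - [0.803,-0.457,-0.431,0,0,0.9,1]

```text
t: 31.1
tool_pos: [0.5973, 0.157, 0.4658]
orientation: [3.126, 0.314, -0.004]
force: [-0.4, -0.5, -2.5]
opening: 0.0335
```

```bash
python3 - <<'E'
from h import *
s=read_state();g,y=grasp_now(); print(g,y,YC,s["t"],s["opening"],s["force"],w2c(g))
T=c2w(-.075,.07,.0847+.034+.002)
show(rows([(T,YC,1)]))
c=cam("scene"); crop(c,80,80,340,270,3,"s12.png")
E
```

```text
[0.5969322  0.15685878 0.29877297] 11.46793315287825 11.220064813153801 31.1 0.03349037577505238 [-0.3680934  -0.48240403 -2.47569555] [-0.0755151   0.07118469  0.29877297]
[0.001,0.002,0.356,0,0,0.01,1],
```

View pics/s12.png

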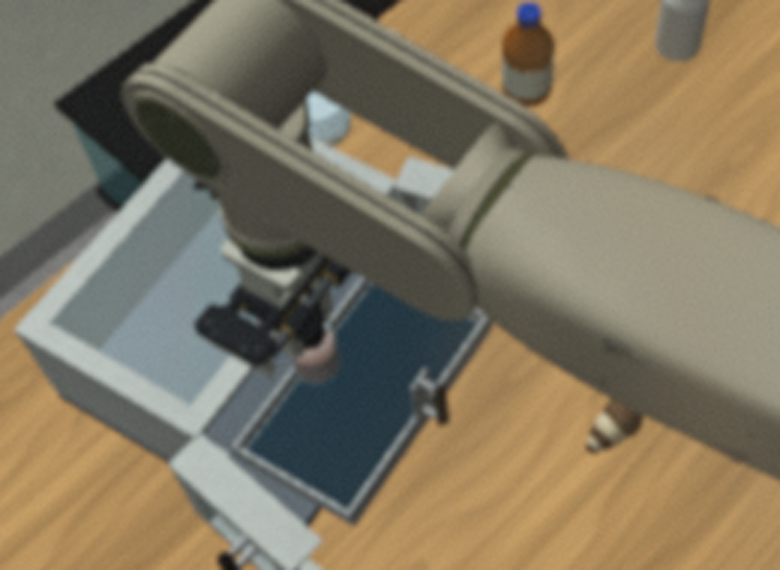

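>>> send_rows:
  rows:
    - [0,0.001,0.03,0,0,0,1]
    - [0.001,0.002,0.09,0,0,0.01,1]
    - [0.001,0.002,0.15,0,0,0.01,1]
    - [0.001,0.002,0.21,0,0,0.01,1]
    - [0.001,0.002,0.26,0,0,0.01,1]
    - [0.001,0.002,0.3,0,0,0.01,1]
    - [0.001,0.002,0.33,0,0,0.01,1]
    - [0.001,0.002,0.345,0,0,0.01,1]
    - [0.001,0.002,0.353,0,0,0.01,1]
    - [0.001,0.002,0.357,0,0,0.01,1]
    - [0.001,0.002,0.36,0,0,0.01,1]
    - [0.001,0.002,0.36,0,0,0.01,1]
    - [0.001,0.002,0.36,0,0,0.01,1]

```text
t: 32.45
tool_pos: [0.5987, 0.1552, 0.288]
orientation: [-3.127, -0.299, -0.002]
force: [0.4, -0.2, -1.3]
opening: 0.0337
```

```bash
python3 - <<'E'
from h import *
s=read_state();g,y=grasp_now(); print(g,y,YC,s["t"],s["opening"],s["force"],w2c(g))
c=cam("scene"); crop(c,80,80,340,270,3,"s13.png")
E
```

```text
[0.59893028 0.15521838 0.12099339] 10.92824409796283 11.220064813153801 32.45 0.03369584806712511 [ 0.38635723 -0.19186998 -1.33481324] [-0.07387439  0.06918686  0.12099339]
```

View pics/s13.png

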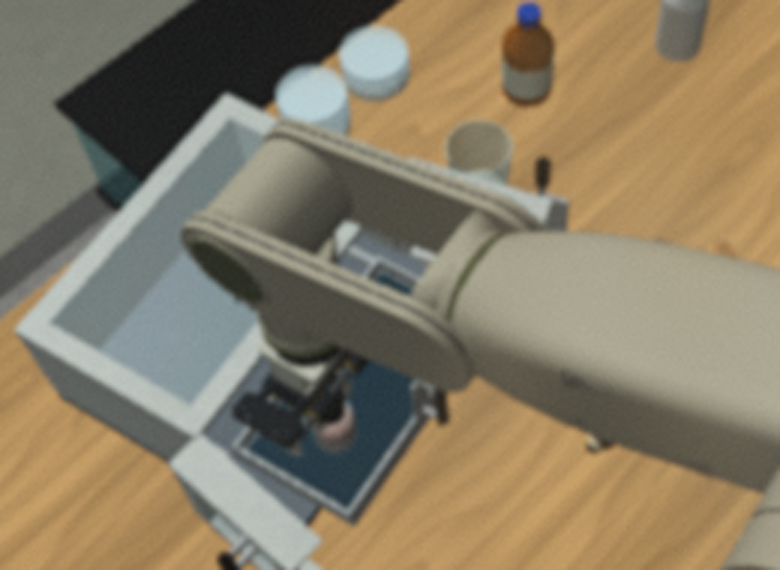

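>>> send_rows:
  rows:
    - [0,0,0.002,0,0,0,1]
    - [0,0,0.004,0,0,0,1]
    - [0,0,0.005,0,0,0,1]
    - [0,0,0.005,0,0,0,1]
    - [0,0,0.005,0,0,0,0.6]
    - [0,0,0.005,0,0,0,0.5]
    - [0,0,0.005,0,0,0,0.4]
    - [0,0,0.005,0,0,0,0.3]
    - [0,0,0.005,0,0,0,0.2]
    - [0,0,0.0,0,0,0,0.2]
    - [0,0,-0.04,0,0,0,0.2]
    - [0,0,-0.1,0,0,0,0.2]
    - [0,0,-0.17,0,0,0,0.2]
    - [0,0,-0.23,0,0,0,0.1]
    - [0,0,-0.26,0,0,0,0]
    - [0,0,-0.26,0,0,0,0]

```text
t: 34.1
tool_pos: [0.5991, 0.1552, 0.4203]
orientation: [-3.127, -0.299, -0.008]
force: [0.6, 0.2, 1.0]
opening: 0.0916
```

```bash
python3 - <<'E'
from h import *
s=read_state();g,y=grasp_now(); print(g,y,YC,s["t"],s["opening"],s["force"],w2c(g))
t=cam("top"); crop(t,120,50,370,280,3,"t14.png")
U=lambda a,b:(230+a/4-.375,110+b/4-.375)
w=onz(t,*U(424,486),.09); w[2]=.25
up=g
f=[.03,.1,.2,.3,.4,.5,.6,.7,.8,.89,.96,1,1]
print(w); show(rows([(up+(w-up)*k,y+(52-y)*k,0) for k in f]))
c=cam("scene"); crop(c,80,80,340,270,3,"s14.png")
E
```

```text
[0.59991845 0.15533777 0.25326575] 10.922667548380382 11.220064813153801 34.1 0.0916351246862831 [0.60569176 0.18970688 0.98128672] [-0.07288187  0.06911169  0.25326575]
[ 0.41525888 -0.29657831  0.25      ]
[-0.014,0.025,-0.005,0,0,-0.03,0],
[-0.051,0.082,-0.005,0,0,-0.09,0],
[-0.104,0.164,-0.004,0,0,-0.18,0],
[-0.158,0.245,-0.003,0,0,-0.27,0],
[-0.211,0.327,-0.003,0,0,-0.37,0],
[-0.264,0.409,-0.002,0,0,-0.46,0],
[-0.318,0.491,-0.002,0,0,-0.55,0],
[-0.371,0.572,-0.001,0,0,-0.64,0],
[-0.425,0.654,-0.001,0,0,-0.73,0],
[-0.473,0.728,0,0,0,-0.81,0],
[-0.51,0.785,0,0,0,-0.88,0],
[-0.531,0.818,0.001,0,0,-0.91,0],
[-0.531,0.818,0.001,0,0,-0.91,0],
```

View pics/s14.png

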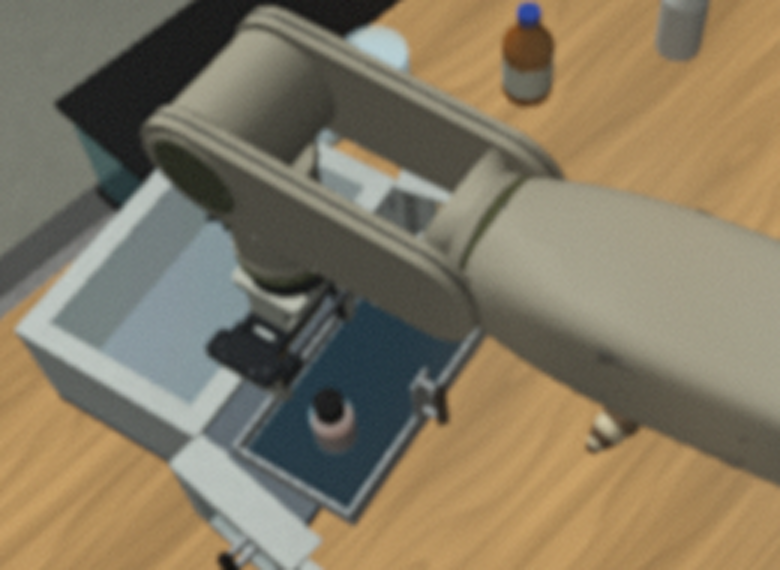

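View pics/t14.png

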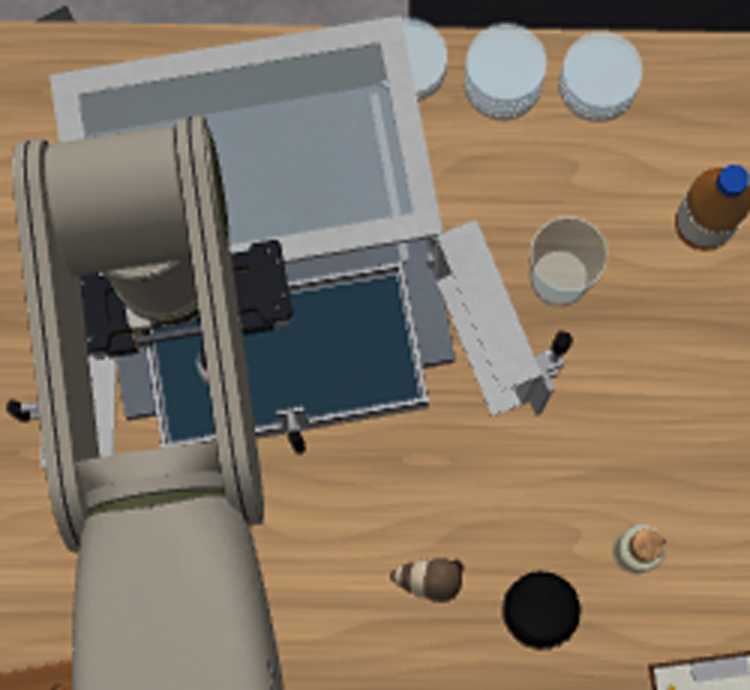

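>>> send_rows:
  rows:
    - [-0.014,0.025,-0.005,0,0,-0.03,0]
    - [-0.051,0.082,-0.005,0,0,-0.09,0]
    - [-0.104,0.164,-0.004,0,0,-0.18,0]
    - [-0.158,0.245,-0.003,0,0,-0.27,0]
    - [-0.211,0.327,-0.003,0,0,-0.37,0]
    - [-0.264,0.409,-0.002,0,0,-0.46,0]
    - [-0.318,0.491,-0.002,0,0,-0.55,0]
    - [-0.371,0.572,-0.001,0,0,-0.64,0]
    - [-0.425,0.654,-0.001,0,0,-0.73,0]
    - [-0.473,0.728,0,0,0,-0.81,0]
    - [-0.51,0.785,0,0,0,-0.88,0]
    - [-0.531,0.818,0.001,0,0,-0.91,0]
    - [-0.531,0.818,0.001,0,0,-0.91,0]
    - [-0.531,0.818,0.001,0,0,-0.91,0]

```text
t: 35.6
tool_pos: [0.415, -0.2966, 0.4147]
orientation: [-2.823, -1.37, 0.001]
force: [-0.8, 0.3, 0.7]
opening: 0.0928
```

```bash
python3 - <<'E'
from h import *
s=read_state();g,y=grasp_now(); print(g,y,YC,s["t"],s["opening"],s["force"],s["q"])
show(rows([((.4155,-.2966,.084),y,0)]))
c=cam("scene"); crop(c,80,80,340,270,3,"s15.png")
E
```

```text
[ 0.41457503 -0.29612728  0.24765699] 51.75968328538831 11.220064813153801 35.6 0.09281145543822396 [-0.82825988  0.33874728  0.70350493] [-7.21247012e-01 -1.17036364e-01  1.71872421e+00  4.64400252e-04
  1.54340908e+00 -5.38422411e-02]
[0,0.002,0.327,0,0,0,0],
```

View pics/s15.png

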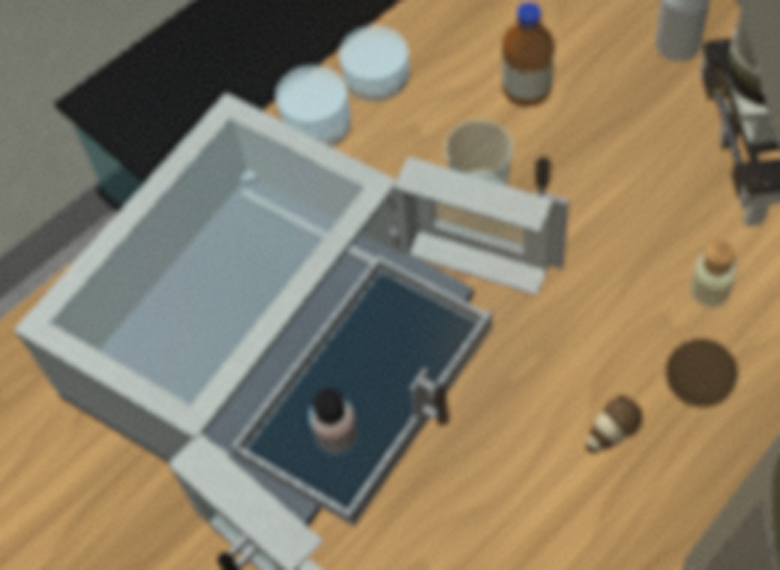

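>>> send_rows:
  rows:
    - [0,0.001,0.03,0,0,0,0]
    - [0,0.002,0.09,0,0,0,0]
    - [0,0.002,0.16,0,0,0,0]
    - [0,0.002,0.22,0,0,0,0]
    - [0,0.002,0.27,0,0,0,0]
    - [0,0.002,0.305,0,0,0,0]
    - [0,0.002,0.322,0,0,0,0]
    - [0,0.002,0.327,0,0,0,0]
    - [0,0.002,0.327,0,0,0,0]
    - [0,0.002,0.327,0,0,0,0.3]
    - [0,0.002,0.327,0,0,0,0.5]
    - [0,0.002,0.327,0,0,0,1]
    - [0,0.002,0.327,0,0,0,1]
    - [0,0.002,0.327,0,0,0,1]
    - [0,0.002,0.327,0,0,0,1]
    - [0,0.002,0.327,0,0,0,1]
    - [0,0.002,0.327,0,0,0,1]
    - [0,0.002,0.327,0,0,0,1]
    - [0,0.002,0.327,0,0,0,1]

```text
t: 37.55
tool_pos: [0.416, -0.2974, 0.2531]
orientation: [-2.825, -1.374, 0.0]
force: [-0.9, 0.4, -0.3]
opening: 0.0332
```

```bash
python3 - <<'E'
from h import *
s=read_state();g,y=grasp_now(); print(g,y,YC,s["t"],s["opening"],s["force"])
T=c2w(-.075,-.07,.30); print(T)
up=g.copy(); up[2]=.30
f=[.03,.1,.2,.31,.42,.53,.64,.75,.85,.93,.98,1,1]
show(rows([(g+(up-g)*k,y,1) for k in (.05,.2,.4,.6,.8,.95)]+[(up+(T-up)*k,y+(YC-y)*k,1) for k in f]))
c=cam("scene"); crop(c,250,100,350,190,8,"s16.png")
E
```

```text
[ 0.41599914 -0.29732777  0.08612783] 51.86952515630966 11.220064813153801 37.55 0.03316614491250716 [-0.89904923  0.41987921 -0.31018671]
[0.62490886 0.01847277 0.3       ]
[0,0,-0.021,0,0,0,1],
[0,0,-0.086,0,0,0,1],
[0,0,-0.171,0,0,0,1],
[0,0,-0.257,0,0,0,1],
[0,0,-0.342,0,0,0,1],
[0,0,-0.406,0,0,0,1],
[0.023,-0.002,-0.428,0,0,0.03,1],
[0.076,-0.006,-0.428,0,0,0.09,1],
[0.151,-0.012,-0.428,0,0,0.18,1],
[0.234,-0.019,-0.428,0,0,0.28,1],
[0.317,-0.026,-0.428,0,0,0.38,1],
[0.4,-0.033,-0.428,0,0,0.48,1],
[0.483,-0.039,-0.428,0,0,0.58,1],
[0.566,-0.046,-0.428,0,0,0.68,1],
[0.642,-0.052,-0.428,0,0,0.77,1],
[0.702,-0.057,-0.428,0,0,0.84,1],
[0.74,-0.06,-0.428,0,0,0.89,1],
[0.755,-0.062,-0.428,0,0,0.9,1],
[0.755,-0.062,-0.428,0,0,0.9,1],
```

View pics/s16.png

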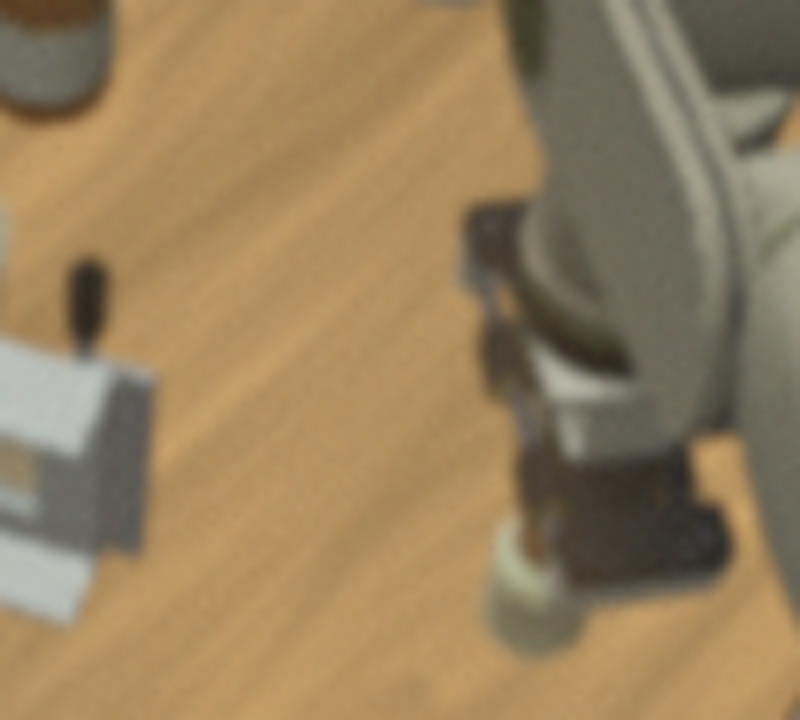

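>>> send_rows:
  rows:
    - [0,0,-0.021,0,0,0,1]
    - [0,0,-0.086,0,0,0,1]
    - [0,0,-0.171,0,0,0,1]
    - [0,0,-0.257,0,0,0,1]
    - [0,0,-0.342,0,0,0,1]
    - [0,0,-0.406,0,0,0,1]
    - [0.023,-0.002,-0.428,0,0,0.03,1]
    - [0.076,-0.006,-0.428,0,0,0.09,1]
    - [0.151,-0.012,-0.428,0,0,0.18,1]
    - [0.234,-0.019,-0.428,0,0,0.28,1]
    - [0.317,-0.026,-0.428,0,0,0.38,1]
    - [0.4,-0.033,-0.428,0,0,0.48,1]
    - [0.483,-0.039,-0.428,0,0,0.58,1]
    - [0.566,-0.046,-0.428,0,0,0.68,1]
    - [0.642,-0.052,-0.428,0,0,0.77,1]
    - [0.702,-0.057,-0.428,0,0,0.84,1]
    - [0.74,-0.06,-0.428,0,0,0.89,1]
    - [0.755,-0.062,-0.428,0,0,0.9,1]
    - [0.755,-0.062,-0.428,0,0,0.9,1]
    - [0.755,-0.062,-0.428,0,0,0.9,1]

```text
t: 39.6
tool_pos: [0.6244, 0.018, 0.4674]
orientation: [3.126, 0.312, -0.001]
force: [-0.5, -0.6, -3.2]
opening: 0.0334
```

```bash
python3 - <<'E'
from h import *
s=read_state();g,y=grasp_now(); print(g,y,YC,s["t"],s["opening"],s["force"],w2c(g))
T=c2w(-.075,-.07,.0861+.034)
show(rows([(T,YC,1)]))
c=cam("scene"); crop(c,80,80,340,270,3,"s17.png")
E
```

```text
[0.62439195 0.01788143 0.30041256] 11.3992579349743 11.220064813153801 39.6 0.03344237270967579 [-0.49506842 -0.56359649 -3.17024129] [-0.07562209 -0.07047946  0.30041256]
[0.001,-0.001,0.361,0,0,0,1],
```

View pics/s17.png

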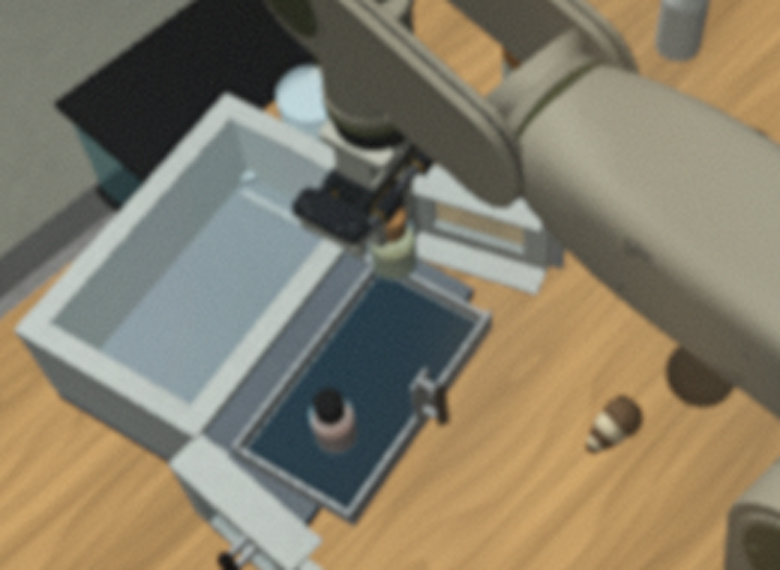

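>>> send_rows:
  rows:
    - [0,0,0.03,0,0,0,1]
    - [0.001,-0.001,0.09,0,0,0,1]
    - [0.001,-0.001,0.15,0,0,0,1]
    - [0.001,-0.001,0.21,0,0,0,1]
    - [0.001,-0.001,0.26,0,0,0,1]
    - [0.001,-0.001,0.3,0,0,0,1]
    - [0.001,-0.001,0.33,0,0,0,1]
    - [0.001,-0.001,0.345,0,0,0,1]
    - [0.001,-0.001,0.355,0,0,0,1]
    - [0.001,-0.001,0.359,0,0,0,1]
    - [0.001,-0.001,0.362,0,0,0,1]
    - [0.001,-0.001,0.364,0,0,0,1]
    - [0.001,-0.001,0.364,0,0,0,1]
    - [0.001,-0.001,0.364,0,0,0,1]

```text
t: 41.05
tool_pos: [0.6258, 0.0193, 0.287]
orientation: [3.126, 0.311, 0.004]
force: [-0.8, 1.2, 5.9]
opening: 0.0336
```

```bash
python3 - <<'E'
from h import *
s=read_state();g,y=grasp_now(); print(g,y,YC,s["t"],s["opening"],s["force"],w2c(g))
E
```

```text
[0.6262138  0.01930699 0.11998798] 11.375550425404182 11.220064813153801 41.05 0.0335913590420432 [-0.84456837  1.22302753  5.89150303] [-0.07355768 -0.06943563  0.11998798]
```

Contact with the tray floor (force +5.9 N up). Release and lift.

>>> send_rows:
  rows:
    - [0,0,-0.001,0,0,0,1]
    - [0,0,-0.001,0,0,0,0.6]
    - [0,0,-0.001,0,0,0,0.5]
    - [0,0,-0.001,0,0,0,0.4]
    - [0,0,-0.001,0,0,0,0.3]
    - [0,0,-0.001,0,0,0,0.2]
    - [0,0,-0.001,0,0,0,0.2]
    - [0,0,-0.03,0,0,0,0.2]
    - [0,0,-0.09,0,0,0,0.2]
    - [0,0,-0.16,0,0,0,0.2]
    - [0,0,-0.22,0,0,0,0.1]
    - [0,0,-0.25,0,0,0,0]
    - [0,0,-0.25,0,0,0,0]

```text
t: 42.35
tool_pos: [0.6258, 0.0192, 0.414]
orientation: [3.125, 0.311, 0.009]
force: [-0.2, -0.7, -0.2]
opening: 0.0915
```

```bash
python3 - <<'E'
from h import *
s=read_state();g,y=grasp_now(); print(g,y,YC,s["t"],s["opening"],s["force"],w2c(g))
T=c2w(-.174,0,.21)
show(rows([(T,YC,0)]))
c=cam("scene"); crop(c,80,80,340,270,3,"s18.png")
c=cam("top"); cv2.imwrite("pics/top18.png",c["img"][...,::-1])
E
```

```text
[0.62678018 0.01916599 0.24704527] 11.370857907804954 11.220064813153801 42.35 0.09147470544578798 [-0.17696632 -0.65489281 -0.24145939] [-0.07302957 -0.06968414  0.24704527]
[-0.2,-0.14,0.073,0,-0.01,0,0],
```

View pics/s18.png

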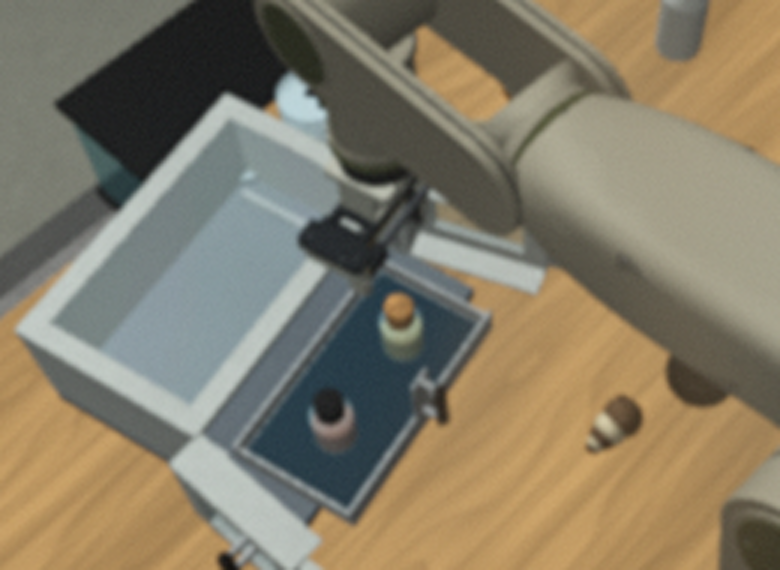

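View pics/top18.png

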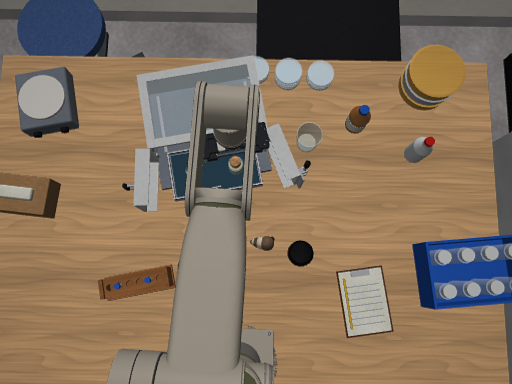

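>>> send_rows:
  rows:
    - [-0.012,-0.008,0.004,0,0,0,0]
    - [-0.05,-0.035,0.02,0,0,0,0]
    - [-0.1,-0.07,0.035,0,0,0,0]
    - [-0.15,-0.105,0.055,0,0,0,0]
    - [-0.19,-0.13,0.07,0,0,0,0]
    - [-0.2,-0.14,0.073,0,-0.01,0,0]
    - [-0.2,-0.14,0.073,0,-0.01,0,0]
    - [-0.2,-0.14,0.073,0,-0.01,0,0]

```text
t: 43.25
tool_pos: [0.5138, 0.068, 0.3737]
orientation: [3.125, 0.311, -0.012]
force: [1.2, 0.8, 0.1]
opening: 0.0927
```

```bash
python3 - <<'E'
from h import *
s=read_state();g,y=grasp_now(); print(g,y,YC,s["t"],s["opening"],s["force"],w2c(g))
T=c2w(-.174,0,.125)
show(rows([(T,YC,0)]))
E
```

```text
[0.51256853 0.06774645 0.20670407] 11.373930194621874 11.220064813153801 43.25 0.09267114401658964 [1.22283605 0.79269046 0.07565777] [-1.75605615e-01  1.90859255e-04  2.06704070e-01]
[0.002,0,0.163,0,0.01,0,0],
```

>>> send_rows:
  rows:
    - [0.001,0,0.02,0,0,0,0]
    - [0.002,0,0.06,0,0.01,0,0]
    - [0.002,0,0.1,0,0.01,0,0]
    - [0.002,0,0.14,0,0.01,0,0]
    - [0.002,0,0.16,0,0.01,0,0]
    - [0.002,0,0.163,0,0.01,0,0]
    - [0.002,0,0.163,0,0.01,0,0.5]
    - [0.002,0,0.163,0,0.01,0,1]
    - [0.002,0,0.163,0,0.01,0,1]
    - [0.002,0,0.163,0,0.01,0,1]
    - [0.002,0,0.163,0,0.01,0,1]
    - [0.002,0,0.163,0,0.01,0,1]
    - [0.002,0,0.163,0,0.01,0,1]
    - [0.002,0,0.163,0,0.01,0,1]
    - [0.002,0,0.163,0,0.01,0,1]
    - [0.002,0,0.163,0,0.01,0,1]
    - [0.002,0,0.163,0,0.01,0,1]
  grip_force: 30

```text
t: 44.95
tool_pos: [0.5136, 0.0687, 0.2922]
orientation: [-3.125, -0.311, 0.0]
force: [-0.8, 4.7, 0.9]
opening: 0.0138
```

```bash
python3 - <<'E'
from h import *
s=read_state();g,y=grasp_now(); print(g,y,YC,s["t"],s["opening"],s["force"],w2c(g))
T=c2w(-.024,0,g[2])
show(rows([(T,y,0)]))
c=cam("scene"); crop(c,80,80,340,270,3,"s19.png")
E
```

```text
[0.51350187 0.06890047 0.12518482] 11.37442751049484 11.220064813153801 44.95 0.0138247571753738 [-0.76491605  4.65782195  0.88682707] [-0.17446556  0.00114122  0.12518482]
[0.301,0.003,0,0,0,0,0],
```

View pics/s19.png

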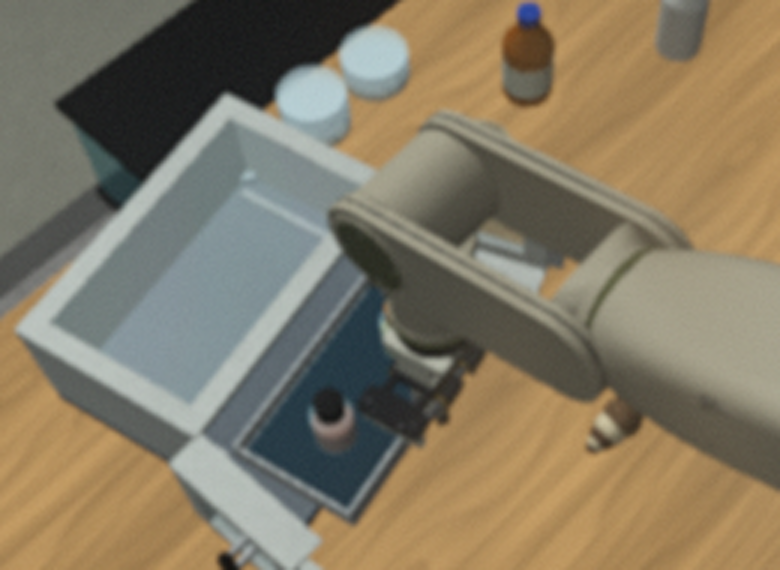

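>>> send_rows:
  rows:
    - [0.004,0,0,0,0,0,1]
    - [0.014,0,0,0,0,0,1]
    - [0.03,0,0,0,0,0,1]
    - [0.048,0,0,0,0,0,1]
    - [0.066,0,0,0,0,0,1]
    - [0.084,0,0,0,0,0,1]
    - [0.102,0,0,0,0,0,1]
    - [0.12,0,0,0,0,0,1]
    - [0.138,0,0,0,0,0,1]
    - [0.156,0,0,0,0,0,1]
    - [0.174,0,0,0,0,0,1]
    - [0.192,0,0,0,0,0,1]
    - [0.21,0.001,0,0,0,0,1]
    - [0.228,0.001,0,0,0,0,1]
    - [0.246,0.001,0,0,0,0,1]
    - [0.263,0.001,0,0,0,0,1]
    - [0.278,0.001,0,0,0,0,1]
    - [0.289,0.001,0,0,0,0,1]
    - [0.297,0.001,0,0,0,0,1]
    - [0.301,0.001,0,0,0,0,1]

```text
t: 47.0
tool_pos: [0.6612, 0.0981, 0.2922]
orientation: [-3.125, -0.312, 0.003]
force: [-14.0, 2.6, 10.4]
opening: 0.0135
```

>>> send_rows:
  rows:
    - [0.002,0,0,0,0,0,1]
    - [0.003,0,0,0,0,0,1]
    - [0.003,0,0,0,0,0,1]

```text
t: 47.3
tool_pos: [0.6617, 0.0982, 0.2922]
orientation: [-3.126, -0.312, 0.008]
force: [-14.4, 3.4, 10.4]
opening: 0.0135
```

```bash
python3 - <<'E'
from h import *
s=read_state();g,y=grasp_now(); print(g,y,YC,s["t"],s["opening"],s["force"],w2c(g))
c=cam("scene"); crop(c,80,80,340,270,3,"s20.png")
E
```

```text
[0.66080805 0.09816849 0.12518826] 11.402389032852438 11.220064813153801 47.3 0.013460846848567418 [-14.40398828   3.41470238  10.44419444] [-0.02427993  0.00118731  0.12518826]
```

View pics/s20.png

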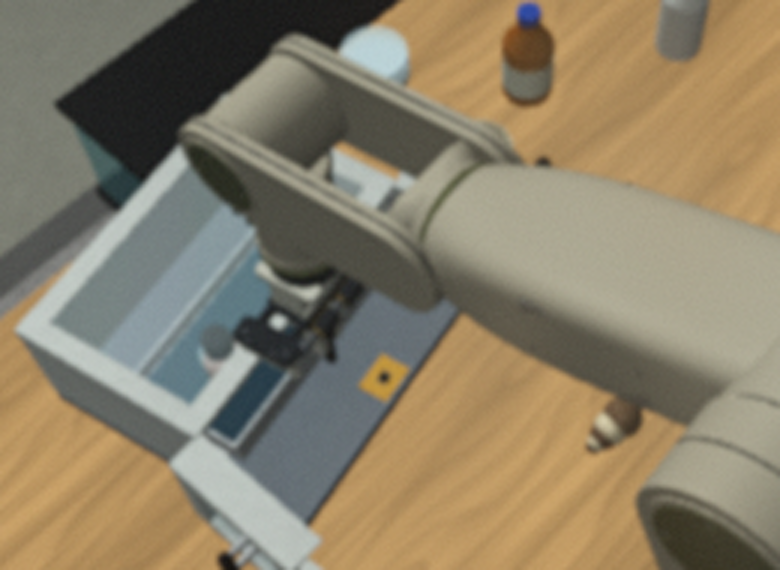

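>>> send_rows:
  rows:
    - [-0.003,0,0,0,0,0,0.7]
    - [-0.003,0,0,0,0,0,0.3]
    - [-0.003,0,0,0,0,0,0]
    - [-0.003,0,0,0,0,0,0]
    - [-0.003,0,-0.03,0,0,0,0]
    - [-0.003,0,-0.1,0,0,0,0]
    - [-0.003,0,-0.18,0,0,0,0]
    - [-0.003,0,-0.23,0,0,-0.1,0]
    - [-0.01,-0.03,-0.24,0,0,-0.25,0]
    - [-0.03,-0.07,-0.24,0,0,-0.4,0]
    - [-0.05,-0.12,-0.24,0,0,-0.55,0]
    - [-0.07,-0.18,-0.24,0,0,-0.7,0]
    - [-0.09,-0.24,-0.24,0,0,-0.82,0]
    - [-0.1,-0.28,-0.24,0,0,-0.9,0]
    - [-0.1,-0.28,-0.24,0,0,-0.9,0]

```text
t: 48.85
tool_pos: [0.5851, 0.2274, 0.4138]
orientation: [-2.822, -1.38, -0.003]
force: [-0.5, -0.6, 0.1]
opening: 0.0929
```

```bash
python3 - <<'E'
from h import *
s=read_state();g,y=grasp_now(); print(g,y,YC,s["t"],s["opening"],s["force"],w2c(g))
c=cam("scene"); crop(c,80,80,340,270,3,"s21.png")
c=cam("top"); crop(c,120,50,370,280,3,"t21.png")
th=1.762; T=lpull(th,.24); Y=YC+180-np.degrees(th); print(T,Y)
f=[.05,.2,.4,.6,.8,.95,1,1,1]
show(rows([(g+(T-g)*k,y+(Y-y)*k,0) for k in f]))
E
```

```text
[0.58528574 0.22762049 0.24681332] 52.13229411867718 11.220064813153801 48.85 0.09294031544574992 [-0.54009456 -0.63485033  0.11894596] [-0.07317029  0.14286007  0.24681332]
[0.53687685 0.35030287 0.24      ] 90.26490131110276
[0.009,-0.016,0,0,0,-0.05,0],
[0.029,-0.05,0.002,0,0,-0.18,0],
[0.056,-0.096,0.005,0,0,-0.35,0],
[0.083,-0.141,0.007,0,0,-0.51,0],
[0.109,-0.187,0.01,0,0,-0.68,0],
[0.129,-0.221,0.012,0,0,-0.81,0],
[0.136,-0.232,0.013,0,0,-0.85,0],
[0.136,-0.232,0.013,0,0,-0.85,0],
[0.136,-0.232,0.013,0,0,-0.85,0],
```

View pics/t21.png

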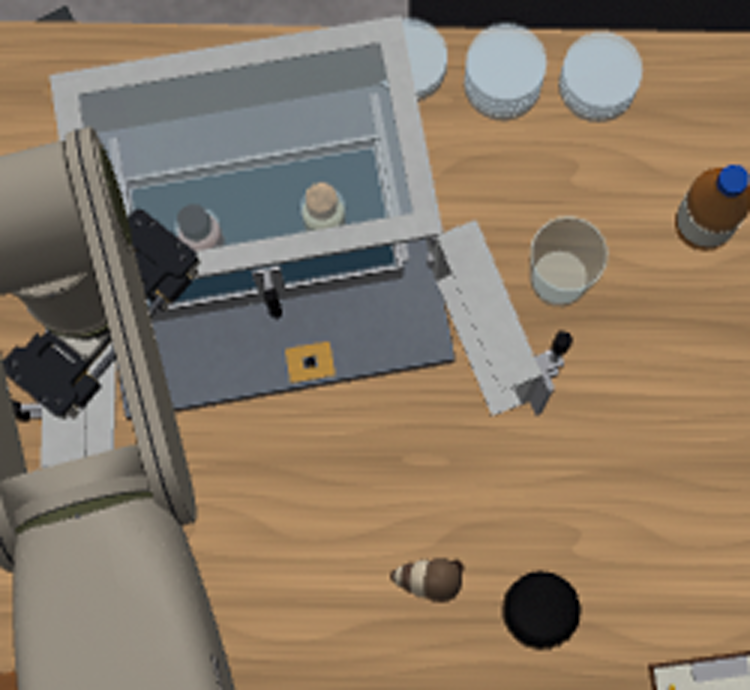

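View pics/s21.png

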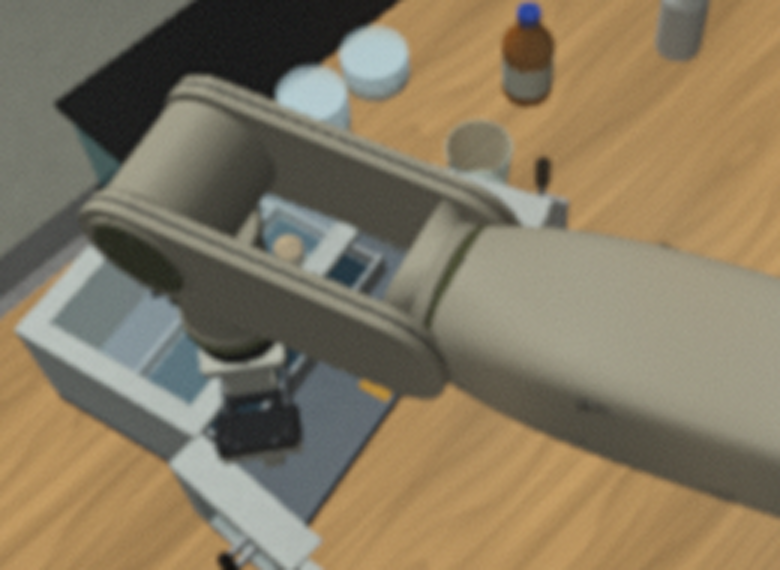

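>>> send_rows:
  rows:
    - [0.009,-0.016,0,0,0,-0.05,0]
    - [0.029,-0.05,0.002,0,0,-0.18,0]
    - [0.056,-0.096,0.005,0,0,-0.35,0]
    - [0.083,-0.141,0.007,0,0,-0.51,0]
    - [0.109,-0.187,0.01,0,0,-0.68,0]
    - [0.129,-0.221,0.012,0,0,-0.81,0]
    - [0.136,-0.232,0.013,0,0,-0.85,0]
    - [0.136,-0.232,0.013,0,0,-0.85,0]
    - [0.136,-0.232,0.013,0,0,-0.85,0]

```text
t: 49.85
tool_pos: [0.5375, 0.3494, 0.4057]
orientation: [2.222, 2.22, -0.0]
force: [-0.2, 0.0, -0.5]
opening: 0.093
```

```bash
python3 - <<'E'
from h import *
s=read_state();g,y=grasp_now(); print(g,y,YC,s["t"],s["opening"],s["force"],w2c(g))
th=1.762; T=lpull(th,.145); Y=YC+180-np.degrees(th); print(T,Y)
show(rows([(T,Y,0)]))
c=cam("scene"); crop(c,80,150,240,270,5,"s22.png")
E
```

```text
[0.53751947 0.3492956  0.2387382 ] 89.95431841993104 11.220064813153801 49.85 0.09304878105915215 [-0.23916468  0.03864251 -0.52231252] [-0.09634833  0.27150388  0.2387382 ]
[0.53687685 0.35030287 0.145     ] 90.26490131110276
[0.002,-0.001,0.187,0,0,-0.01,0],
```

View pics/s22.png

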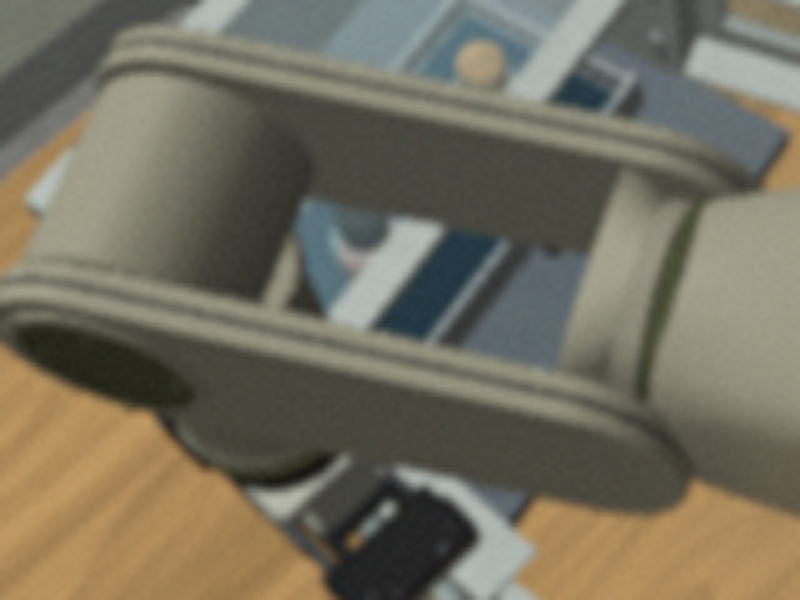

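>>> send_rows:
  rows:
    - [0.001,0,0.02,0,0,0,0]
    - [0.002,-0.001,0.07,0,0,-0.01,0]
    - [0.002,-0.001,0.13,0,0,-0.01,0]
    - [0.002,-0.001,0.175,0,0,-0.01,0]
    - [0.002,-0.001,0.187,0,0,-0.01,0]
    - [0.002,-0.001,0.187,0,0,-0.01,0]
    - [0.002,-0.001,0.187,0,0,-0.01,0.5]
    - [0.002,-0.001,0.187,0,0,-0.01,1]
    - [0.002,-0.001,0.187,0,0,-0.01,1]
    - [0.002,-0.001,0.187,0,0,-0.01,1]
    - [0.002,-0.001,0.187,0,0,-0.01,1]
    - [0.002,-0.001,0.187,0,0,-0.01,1]
    - [0.002,-0.001,0.187,0,0,-0.01,1]
    - [0.002,-0.001,0.187,0,0,-0.01,1]
    - [0.002,-0.001,0.187,0,0,-0.01,1]
    - [0.002,-0.001,0.187,0,0,-0.01,1]
    - [0.002,-0.001,0.187,0,0,-0.01,1]

```text
t: 51.6
tool_pos: [0.5359, 0.3516, 0.3122]
orientation: [-2.209, -2.232, 0.001]
force: [-4.0, 0.9, 1.6]
opening: 0.0159
```

```bash
python3 - <<'E'
from h import *
s=read_state();g,y=grasp_now(); a,dr=ang_l(g); A=np.degrees(a); print(g,y,YC,s["t"],s["opening"],s["force"],w2c(g),A,dr)
show(rows([(lpull(np.radians(A-b),g[2]),y+b,1) for b in (1,2.5,5,8,11,14,17,20,23,26,29,32,35,38,40,41,41)]))
E
```

```text
[0.53566337 0.35165702 0.14516457] 90.58269569072336 11.220064813153801 51.6 0.015869864636782697 [-3.95435033  0.8799904   1.6256421 ] [-0.09770947  0.27418132  0.14516457] 101.15188807137878 0.0017571258192834727
[-0.006,0,0,0,0,-0.02,1],
[-0.012,-0.004,0,0,0,-0.06,1],
[-0.022,-0.01,0,0,0,-0.11,1],
[-0.035,-0.016,0,0,0,-0.18,1],
[-0.047,-0.022,0,0,0,-0.24,1],
[-0.061,-0.027,0,0,0,-0.31,1],
[-0.074,-0.032,0,0,0,-0.38,1],
[-0.088,-0.036,0,0,0,-0.44,1],
[-0.102,-0.039,0,0,0,-0.51,1],
[-0.116,-0.041,0,0,0,-0.58,1],
[-0.13,-0.043,0,0,0,-0.64,1],
[-0.144,-0.043,0,0,0,-0.71,1],
[-0.158,-0.044,0,0,0,-0.78,1],
[-0.172,-0.043,0,0,0,-0.84,1],
[-0.182,-0.042,0,0,0,-0.89,1],
[-0.186,-0.042,0,0,0,-0.91,1],
[-0.186,-0.042,0,0,0,-0.91,1],
```

>>> send_rows:
  rows:
    - [-0.006,0,0,0,0,-0.02,1]
    - [-0.012,-0.004,0,0,0,-0.06,1]
    - [-0.022,-0.01,0,0,0,-0.11,1]
    - [-0.035,-0.016,0,0,0,-0.18,1]
    - [-0.047,-0.022,0,0,0,-0.24,1]
    - [-0.061,-0.027,0,0,0,-0.31,1]
    - [-0.074,-0.032,0,0,0,-0.38,1]
    - [-0.088,-0.036,0,0,0,-0.44,1]
    - [-0.102,-0.039,0,0,0,-0.51,1]
    - [-0.116,-0.041,0,0,0,-0.58,1]
    - [-0.13,-0.043,0,0,0,-0.64,1]
    - [-0.144,-0.043,0,0,0,-0.71,1]
    - [-0.158,-0.044,0,0,0,-0.78,1]
    - [-0.172,-0.043,0,0,0,-0.84,1]
    - [-0.182,-0.042,0,0,0,-0.89,1]
    - [-0.186,-0.042,0,0,0,-0.91,1]
    - [-0.186,-0.042,0,0,0,-0.91,1]

```text
t: 53.3
tool_pos: [0.5157, 0.2575, 0.3121]
orientation: [-1.288, -2.863, 0.003]
force: [-6.5, -2.1, 4.2]
opening: 0.0159
```

```bash
python3 - <<'E'
from h import *
s=read_state();g,y=grasp_now(); a,dr=ang_l(g); A=np.degrees(a); print(g,y,YC,s["t"],s["opening"],s["force"],w2c(g),A,dr)
show(rows([(lpull(np.radians(A-b),g[2]),y+b,1) for b in (1,2.5,5,8,11,14,17,20,23,26,29,32,35,38,40,41,41)]))
E
```

```text
[0.51533532 0.2573483  0.14509451] 131.55089191932876 11.220064813153801 53.3 0.015858385909096866 [-6.52682881 -2.14888953  4.16038059] [-0.13599938  0.18563051  0.14509451] 59.81477759616432 0.0008646522184166949
[-0.005,-0.002,0,0,0,-0.02,1],
[-0.011,-0.006,0,0,0,-0.06,1],
[-0.021,-0.012,0,0,0,-0.11,1],
[-0.034,-0.018,0,0,0,-0.18,1],
[-0.046,-0.024,0,0,0,-0.24,1],
[-0.06,-0.029,0,0,0,-0.31,1],
[-0.073,-0.033,0,0,0,-0.38,1],
[-0.087,-0.037,0,0,0,-0.44,1],
[-0.101,-0.04,0,0,0,-0.51,1],
[-0.115,-0.042,0,0,0,-0.58,1],
[-0.129,-0.044,0,0,0,-0.64,1],
[-0.143,-0.044,0,0,0,-0.71,1],
[-0.157,-0.044,0,0,0,-0.78,1],
[-0.171,-0.044,0,0,0,-0.84,1],
[-0.181,-0.043,0,0,0,-0.89,1],
[-0.185,-0.042,0,0,0,-0.91,1],
[-0.185,-0.042,0,0,0,-0.91,1],
```

>>> send_rows:
  rows:
    - [-0.005,-0.002,0,0,0,-0.02,1]
    - [-0.011,-0.006,0,0,0,-0.06,1]
    - [-0.021,-0.012,0,0,0,-0.11,1]
    - [-0.034,-0.018,0,0,0,-0.18,1]
    - [-0.046,-0.024,0,0,0,-0.24,1]
    - [-0.06,-0.029,0,0,0,-0.31,1]
    - [-0.073,-0.033,0,0,0,-0.38,1]
    - [-0.087,-0.037,0,0,0,-0.44,1]
    - [-0.101,-0.04,0,0,0,-0.51,1]
    - [-0.115,-0.042,0,0,0,-0.58,1]
    - [-0.129,-0.044,0,0,0,-0.64,1]
    - [-0.143,-0.044,0,0,0,-0.71,1]
    - [-0.157,-0.044,0,0,0,-0.78,1]
    - [-0.171,-0.044,0,0,0,-0.84,1]
    - [-0.181,-0.043,0,0,0,-0.89,1]
    - [-0.185,-0.042,0,0,0,-0.91,1]
    - [-0.185,-0.042,0,0,0,-0.91,1]

```text
t: 55.0
tool_pos: [0.5619, 0.1741, 0.3121]
orientation: [-0.207, -3.134, 0.002]
force: [-2.9, -4.9, 2.4]
opening: 0.0157
```

```bash
python3 - <<'E'
from h import *
s=read_state();g,y=grasp_now(); a,dr=ang_l(g); A=np.degrees(a); print(g,y,YC+180-y-360,s["t"],s["opening"],s["force"],w2c(g),A,dr)
show(rows([(lpull(np.radians(A-b),g[2]),y+b,1) for b in list(np.arange(1,A,2))+[A-.3,A+.3,A+.3]]))
c=cam("scene"); crop(c,80,100,280,250,4,"s23.png")
E
```

```text
[0.56178595 0.17383551 0.14511777] 172.43733620414886 -341.21727139099505 55.0 0.01572454660494773 [-2.88480475 -4.8844167   2.44014545] [-0.1066863   0.09467562  0.14511777] 18.612822963194066 2.0935119070836228e-05
[-0.004,-0.003,0,0,0,-0.02,1],
[-0.012,-0.008,0,0,0,-0.07,1],
[-0.02,-0.013,0,0,0,-0.11,1],
[-0.029,-0.017,0,0,0,-0.16,1],
[-0.037,-0.021,0,0,0,-0.2,1],
[-0.046,-0.025,0,0,0,-0.24,1],
[-0.055,-0.028,0,0,0,-0.29,1],
[-0.063,-0.031,0,0,0,-0.33,1],
[-0.072,-0.034,0,0,0,-0.38,1],
[-0.078,-0.036,0,0,0,-0.41,1],
[-0.081,-0.036,0,0,0,-0.42,1],
[-0.081,-0.036,0,0,0,-0.42,1],
```

View pics/s23.png

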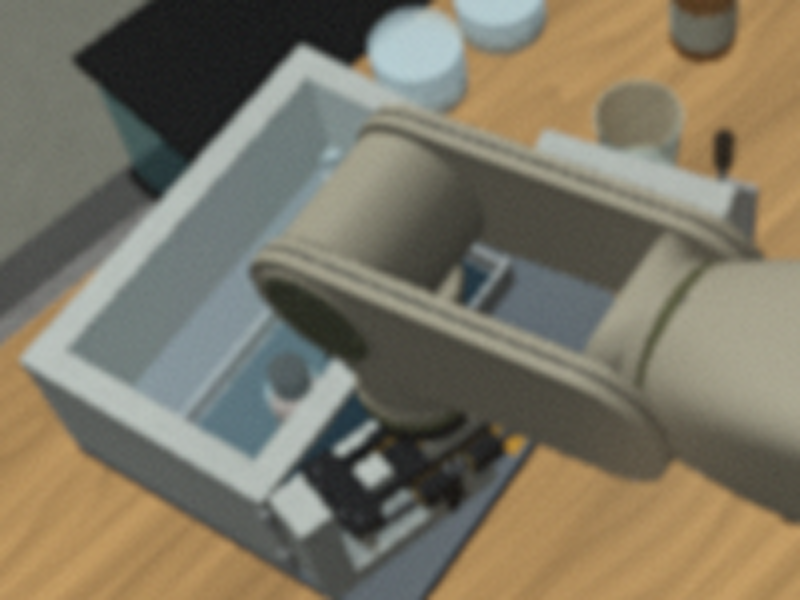

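Final close of the left leaf.

>>> send_rows:
  rows:
    - [-0.004,-0.003,0,0,0,-0.02,1]
    - [-0.012,-0.008,0,0,0,-0.07,1]
    - [-0.02,-0.013,0,0,0,-0.11,1]
    - [-0.029,-0.017,0,0,0,-0.16,1]
    - [-0.037,-0.021,0,0,0,-0.2,1]
    - [-0.046,-0.025,0,0,0,-0.24,1]
    - [-0.055,-0.028,0,0,0,-0.29,1]
    - [-0.063,-0.031,0,0,0,-0.33,1]
    - [-0.072,-0.034,0,0,0,-0.38,1]
    - [-0.078,-0.036,0,0,0,-0.41,1]
    - [-0.081,-0.036,0,0,0,-0.42,1]
    - [-0.083,-0.036,0,0,0,-0.42,1]
    - [-0.083,-0.036,0,0,0,-0.42,1]

```text
t: 56.35
tool_pos: [0.5988, 0.152, 0.3121]
orientation: [0.311, -3.119, -0.001]
force: [-17.9, -1.9, 11.1]
opening: 0.0155
```

```bash
python3 - <<'E'
from h import *
s=read_state();g,y=grasp_now(); a,dr=ang_l(g); A=np.degrees(a); print(g,y,YC+180-y-360,s["t"],s["opening"],s["force"],w2c(g),A,dr)
E
```

```text
[0.5976625  0.15194486 0.14506923] -168.62100666072695 -0.1589285261192117 56.35 0.015533797664537398 [-17.90587548  -1.88749967  11.13750603] [-0.07575489  0.06622258  0.14506923] 0.7301191385920521 -0.0003190174511731869
```

>>> send_rows:
  rows:
    - [0.002,0,0,0,0,0,1]
    - [0.002,0,0,0,0,0,0.7]
    - [0.002,0,0,0,0,0,0.3]
    - [0.002,0,0,0,0,0,0]
    - [0.002,0,0,0,0,0,0]
    - [0.002,0,0,0,0,0,0]
    - [0.002,0,-0.03,0,0,0,0]
    - [0.002,0,-0.1,0,0,0,0]
    - [0.002,0,-0.17,0,0,0,0]
    - [0.002,0,-0.2,0,0,0.05,0]
    - [0.003,-0.06,-0.2,0,0,0.15,0]
    - [0.005,-0.13,-0.2,0,0,0.3,0]
    - [0.007,-0.2,-0.2,0,0,0.45,0]
    - [0.01,-0.27,-0.2,0,0,0.6,0]
    - [0.01,-0.34,-0.2,0,0,0.75,0]
    - [0.01,-0.38,-0.2,0,0,0.85,0]
    - [0.01,-0.4,-0.2,0,0,0.88,0]
    - [0.01,-0.4,-0.2,0,0,0.88,0]

```text
t: 58.15
tool_pos: [0.6354, -0.0465, 0.413]
orientation: [0.767, 3.046, 0.0]
force: [-0.8, 1.2, 0.4]
opening: 0.0928
```

```bash
python3 - <<'E'
from h import *
s=read_state();g,y=grasp_now(); print(g,y,YC,s["t"],s["opening"],s["force"],w2c(g))
th=np.radians(101); T=knob(th,.245); Y=YC+101; print(T,Y)
f=[.05,.2,.4,.6,.8,.95,1,1,1]
show(rows([(g+(T-g)*k,y+(Y-y)*k,0) for k in f]))
c=cam("scene"); crop(c,80,100,280,250,4,"s24.png")
c=cam("top"); crop(c,120,50,320,200,4,"t24.png")
E
```

```text
[ 0.63549536 -0.04655249  0.24604628] 151.73586282076718 11.220064813153801 58.15 0.09277903934524181 [-0.83467808  1.21370116  0.42672523] [-0.07726832 -0.13584233  0.24604628]
[ 0.60695089 -0.19931827  0.245     ] 112.2200648131538
[-0.005,-0.015,0,0,0,0.04,0],
[-0.019,-0.059,0,0,0,0.18,0],
[-0.038,-0.118,0.001,0,0,0.35,0],
[-0.057,-0.178,0.001,0,0,0.53,0],
[-0.076,-0.237,0.002,0,0,0.7,0],
[-0.09,-0.281,0.002,0,0,0.83,0],
[-0.095,-0.296,0.002,0,0,0.88,0],
[-0.095,-0.296,0.002,0,0,0.88,0],
[-0.095,-0.296,0.002,0,0,0.88,0],
```

View pics/t24.png

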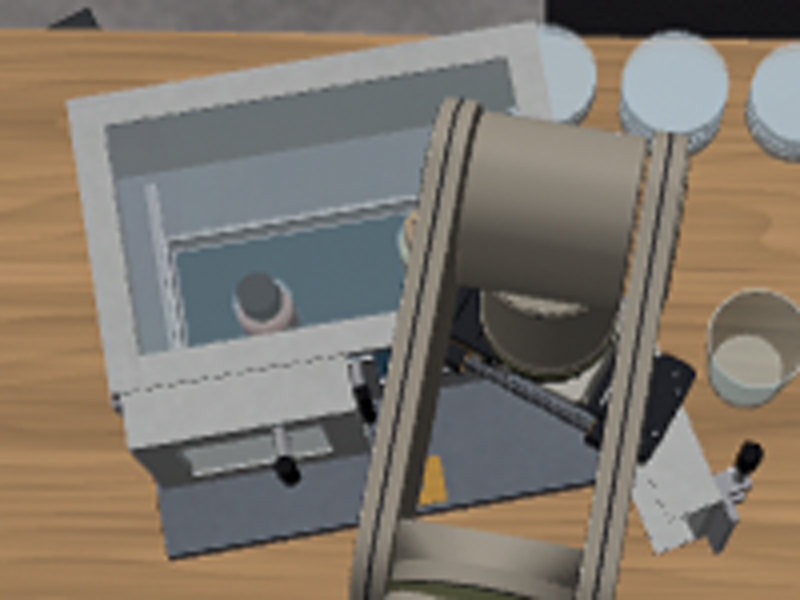

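Left leaf shut. Move above the bolt knob on the open right leaf.

>>> send_rows:
  rows:
    - [-0.005,-0.015,0,0,0,0.04,0]
    - [-0.019,-0.059,0,0,0,0.18,0]
    - [-0.038,-0.118,0.001,0,0,0.35,0]
    - [-0.057,-0.178,0.001,0,0,0.53,0]
    - [-0.076,-0.237,0.002,0,0,0.7,0]
    - [-0.09,-0.281,0.002,0,0,0.83,0]
    - [-0.095,-0.296,0.002,0,0,0.88,0]
    - [-0.095,-0.296,0.002,0,0,0.88,0]
    - [-0.095,-0.296,0.002,0,0,0.88,0]

```text
t: 59.15
tool_pos: [0.6073, -0.1973, 0.4113]
orientation: [-1.749, -2.61, -0.001]
force: [-0.0, 1.5, 0.3]
opening: 0.093
```

```bash
python3 - <<'E'
from h import *
s=read_state();g,y=grasp_now(); print(g,y,YC,s["t"],s["opening"],s["force"],w2c(g))
th=np.radians(101); T=knob(th,.173); Y=YC+101
show(rows([(T,Y,0)]))
c=cam("top"); crop(c,250,100,350,200,6,"t25.png")
c=cam("scene"); crop(c,180,90,330,190,5,"s25.png")
E
```

```text
[ 0.60734141 -0.19716778  0.24429073] 112.33893501360717 11.220064813153801 59.15 0.09302703809119159 [-0.01811705  1.52803611  0.31532685] [-0.13419057 -0.27810079  0.24429073]
[-0.004,-0.002,0.143,0,0,0,0],
```

View pics/s25.png

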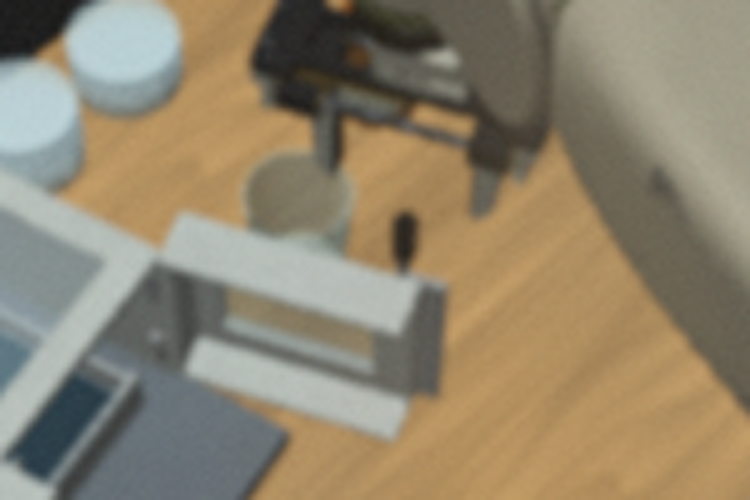

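>>> send_rows:
  rows:
    - [-0.002,-0.001,0.02,0,0,0,0]
    - [-0.004,-0.002,0.06,0,0,0,0]
    - [-0.004,-0.002,0.1,0,0,0,0]
    - [-0.004,-0.002,0.135,0,0,0,0]
    - [-0.004,-0.002,0.143,0,0,0,0]
    - [-0.004,-0.002,0.143,0,0,0,0]
    - [-0.004,-0.002,0.143,0,0,0,0.5]
    - [-0.004,-0.002,0.143,0,0,0,1]
    - [-0.004,-0.002,0.143,0,0,0,1]
    - [-0.004,-0.002,0.143,0,0,0,1]
    - [-0.004,-0.002,0.143,0,0,0,1]
    - [-0.004,-0.002,0.143,0,0,0,1]
    - [-0.004,-0.002,0.143,0,0,0,1]
    - [-0.004,-0.002,0.143,0,0,0,1]
    - [-0.004,-0.002,0.143,0,0,0,1]
    - [-0.004,-0.002,0.143,0,0,0,1]
    - [-0.004,-0.002,0.143,0,0,0,1]

```text
t: 60.95
tool_pos: [0.6073, -0.1999, 0.3397]
orientation: [1.752, 2.607, 0.003]
force: [4.0, 2.7, -1.2]
opening: 0.0174
```

```bash
cat >> h.py <<'E'
def AR(g): a,dr=ang_r(g); return np.degrees((a+np.pi)%(2*np.pi)-np.pi),dr
E
python3 - <<'E'
from h import *
s=read_state();g,y=grasp_now(); A,dr=AR(g); print(g,y,y-YC,s["t"],s["opening"],s["force"],w2c(g),A,dr)
show(rows([(knob(np.radians(A-b),g[2]),y-b,1) for b in (1,2.5,5,8,11,14,17,20,23,26,29,32,35,38,40,41,41)]))
E
```

```text
[ 0.60754707 -0.19968425  0.17270801] 112.20331293496245 100.98324812180866 60.95 0.01736422653267859 [ 4.00702583  2.70012073 -1.24549684] [-0.13447849 -0.28060918  0.17270801] 101.23326212345665 -0.00012157279786406683
[0.005,-0.002,0,0,0,0.02,1],
[0.014,-0.006,0,0,0,0.06,1],
[0.027,-0.012,0,0,0,0.11,1],
[0.044,-0.018,0,0,0,0.18,1],
[0.061,-0.023,0,0,0,0.24,1],
[0.078,-0.027,0,0,0,0.31,1],
[0.095,-0.03,0,0,0,0.38,1],
[0.113,-0.033,0,0,0,0.44,1],
[0.131,-0.034,0,0,0,0.51,1],
[0.148,-0.035,0,0,0,0.58,1],
[0.166,-0.035,0,0,0,0.64,1],
[0.184,-0.033,0,0,0,0.71,1],
[0.201,-0.031,0,0,0,0.78,1],
[0.219,-0.028,0,0,0,0.84,1],
[0.23,-0.025,0,0,0,0.89,1],
[0.236,-0.024,0,0,0,0.91,1],
[0.236,-0.024,0,0,0,0.91,1],
```

>>> send_rows:
  rows:
    - [0.005,-0.002,0,0,0,0.02,1]
    - [0.014,-0.006,0,0,0,0.06,1]
    - [0.027,-0.012,0,0,0,0.11,1]
    - [0.044,-0.018,0,0,0,0.18,1]
    - [0.061,-0.023,0,0,0,0.24,1]
    - [0.078,-0.027,0,0,0,0.31,1]
    - [0.095,-0.03,0,0,0,0.38,1]
    - [0.113,-0.033,0,0,0,0.44,1]
    - [0.131,-0.034,0,0,0,0.51,1]
    - [0.148,-0.035,0,0,0,0.58,1]
    - [0.166,-0.035,0,0,0,0.64,1]
    - [0.184,-0.033,0,0,0,0.71,1]
    - [0.201,-0.031,0,0,0,0.78,1]
    - [0.219,-0.028,0,0,0,0.84,1]
    - [0.23,-0.025,0,0,0,0.89,1]
    - [0.236,-0.024,0,0,0,0.91,1]
    - [0.236,-0.024,0,0,0,0.91,1]

```text
t: 62.65
tool_pos: [0.5512, -0.0955, 0.3397]
orientation: [-2.553, -1.83, -0.0]
force: [0.3, 1.8, -1.2]
opening: 0.0175
```

```bash
python3 - <<'E'
from h import *
s=read_state();g,y=grasp_now(); A,dr=AR(g); print(g,y,y-YC,s["t"],s["opening"],s["force"],w2c(g),A,dr)
show(rows([(knob(np.radians(A-b),g[2]),y-b,1) for b in (1,2.5,5,8,11,14,17,20,23,26,29,32,35,38,40,41,41)]))
E
```

```text
[ 0.551188   -0.09544193  0.17268068] 71.25260528768725 60.03254047453345 62.65 0.01753787889808683 [ 0.27254904  1.83456343 -1.15744232] [-0.16947713 -0.16739301  0.17268068] 60.30779317020234 0.0005330660877929105
[0.006,-0.002,0,0,0,0.02,1],
[0.014,-0.005,0,0,0,0.06,1],
[0.028,-0.011,0,0,0,0.11,1],
[0.044,-0.017,0,0,0,0.18,1],
[0.061,-0.022,0,0,0,0.24,1],
[0.078,-0.026,0,0,0,0.31,1],
[0.096,-0.03,0,0,0,0.38,1],
[0.113,-0.032,0,0,0,0.44,1],
[0.131,-0.034,0,0,0,0.51,1],
[0.149,-0.034,0,0,0,0.58,1],
[0.166,-0.034,0,0,0,0.64,1],
[0.184,-0.033,0,0,0,0.71,1],
[0.202,-0.031,0,0,0,0.78,1],
[0.219,-0.027,0,0,0,0.84,1],
[0.231,-0.025,0,0,0,0.89,1],
[0.236,-0.023,0,0,0,0.91,1],
[0.236,-0.023,0,0,0,0.91,1],
```

>>> send_rows:
  rows:
    - [0.006,-0.002,0,0,0,0.02,1]
    - [0.014,-0.005,0,0,0,0.06,1]
    - [0.028,-0.011,0,0,0,0.11,1]
    - [0.044,-0.017,0,0,0,0.18,1]
    - [0.061,-0.022,0,0,0,0.24,1]
    - [0.078,-0.026,0,0,0,0.31,1]
    - [0.096,-0.03,0,0,0,0.38,1]
    - [0.113,-0.032,0,0,0,0.44,1]
    - [0.131,-0.034,0,0,0,0.51,1]
    - [0.149,-0.034,0,0,0,0.58,1]
    - [0.166,-0.034,0,0,0,0.64,1]
    - [0.184,-0.033,0,0,0,0.71,1]
    - [0.202,-0.031,0,0,0,0.78,1]
    - [0.219,-0.027,0,0,0,0.84,1]
    - [0.231,-0.025,0,0,0,0.89,1]
    - [0.236,-0.023,0,0,0,0.91,1]
    - [0.236,-0.023,0,0,0,0.91,1]

```text
t: 64.35
tool_pos: [0.5777, 0.0206, 0.3393]
orientation: [-3.03, -0.82, 0.004]
force: [-6.7, 4.7, 2.1]
opening: 0.0177
```

```bash
python3 - <<'E'
from h import *
s=read_state();g,y=grasp_now(); A,dr=AR(g); print(g,y,y-YC,s["t"],s["opening"],s["force"],w2c(g),A,dr)
show(rows([(knob(np.radians(A-b),g[2]),y-b,1) for b in list(np.arange(1,A,2))+[A-.3,A+.3,A+.3]]))
c=cam("scene"); crop(c,80,100,280,250,4,"s26.png")
E
```

```text
[0.57719366 0.02089679 0.17226845] 30.2681191747495 19.0480543615957 64.35 0.017722134373165437 [-6.68687824  4.70842364  2.06618818] [-0.12133156 -0.05833798  0.17226845] 19.285992496388584 0.0011366198189521615
[0.006,-0.002,0,0,0,0.02,1],
[0.016,-0.006,0,0,0,0.07,1],
[0.027,-0.011,0,0,0,0.11,1],
[0.038,-0.015,0,0,0,0.16,1],
[0.05,-0.019,0,0,0,0.2,1],
[0.061,-0.022,0,0,0,0.24,1],
[0.072,-0.025,0,0,0,0.29,1],
[0.084,-0.028,0,0,0,0.33,1],
[0.096,-0.03,0,0,0,0.38,1],
[0.107,-0.031,0,0,0,0.42,1],
[0.107,-0.031,0,0,0,0.42,1],
[0.111,-0.032,0,0,0,0.44,1],
[0.111,-0.032,0,0,0,0.44,1],
```

View pics/s26.png

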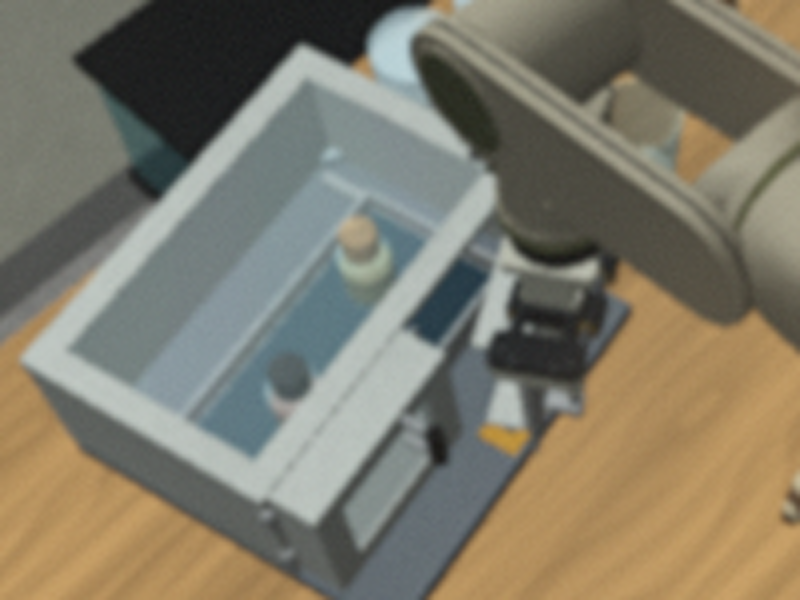

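>>> send_rows:
  rows:
    - [0.006,-0.002,0,0,0,0.02,1]
    - [0.016,-0.006,0,0,0,0.07,1]
    - [0.027,-0.011,0,0,0,0.11,1]
    - [0.038,-0.015,0,0,0,0.16,1]
    - [0.05,-0.019,0,0,0,0.2,1]
    - [0.061,-0.022,0,0,0,0.24,1]
    - [0.072,-0.025,0,0,0,0.29,1]
    - [0.084,-0.028,0,0,0,0.33,1]
    - [0.096,-0.03,0,0,0,0.38,1]
    - [0.105,-0.031,0,0,0,0.41,1]
    - [0.109,-0.032,0,0,0,0.42,1]
    - [0.111,-0.032,0,0,0,0.43,1]
    - [0.111,-0.032,0,0,0,0.43,1]

```text
t: 65.7
tool_pos: [0.6168, 0.0623, 0.3385]
orientation: [-3.125, -0.299, 0.01]
force: [-11.8, 5.6, 3.5]
opening: 0.0174
```

```bash
python3 - <<'E'
from h import *
s=read_state();g,y=grasp_now(); A,dr=AR(g); print(g,y,y-YC,s["t"],s["opening"],s["force"],w2c(g),A,dr)
c=cam("scene"); crop(c,80,100,280,250,4,"s27.png")
E
```

```text
[0.61566303 0.06252728 0.17152186] 10.93829162113586 -0.2817731920179405 65.7 0.017367328958059643 [-11.84209687   5.5640154    3.47718913] [-0.07549708 -0.02498847  0.17152186] 0.15115778159595578 0.0013477212317549725
```

View pics/s27.png

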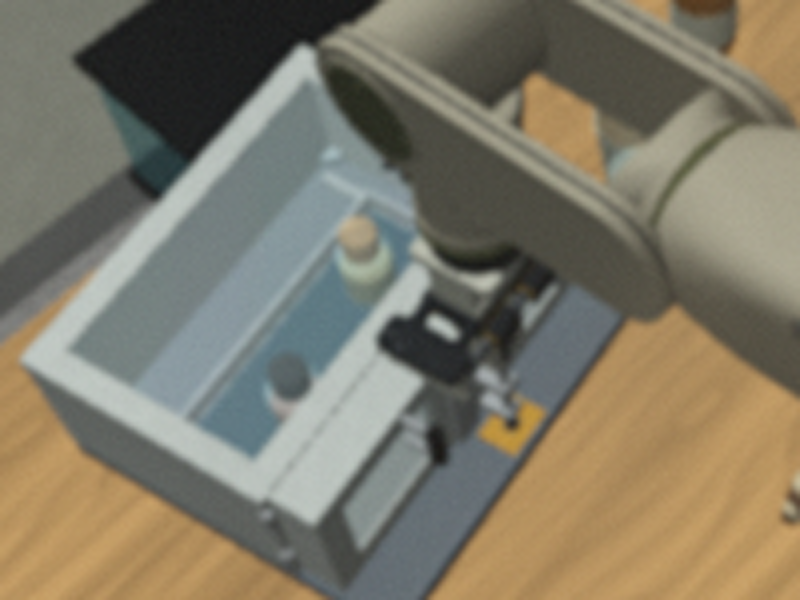

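>>> send_rows:
  rows:
    - [0,0,0.004,0,0,0,1]
    - [0,0,0.01,0,0,0,1]
    - [0,0,0.018,0,0,0,1]
    - [0,0,0.026,0,0,0,1]
    - [0,0,0.034,0,0,0,1]
    - [0,0,0.042,0,0,0,1]
    - [0,0,0.049,0,0,0,1]
    - [0,0,0.054,0,0,0,1]
    - [0,0,0.057,0,0,0,1]
    - [0,0,0.058,0,0,0,1]
    - [0,0,0.058,0,0,0,1]
    - [0,0,0.058,0,0,0,1]

```text
t: 66.95
tool_pos: [0.6167, 0.0623, 0.3115]
orientation: [-3.125, -0.299, 0.008]
force: [-18.1, 5.2, 14.3]
opening: 0.0178
```

```bash
python3 - <<'E'
from h import *
s=read_state();g,y=grasp_now(); A,dr=AR(g); print(g,s["tool_pos"],y-YC,s["t"],s["opening"],s["force"],w2c(g),A,dr)
c=cam("scene"); crop(c,80,100,280,250,4,"s28.png")
E
```

```text
[0.6157875  0.06257219 0.14449646] [0.61670753 0.06229548 0.31149369] -0.2712482401920777 66.95 0.01784751833347953 [-18.08083796   5.20205154  14.29952906] [-0.07536625 -0.02496863  0.14449646] 0.10880281749393848 0.0013076643787348075
```

View pics/s28.png

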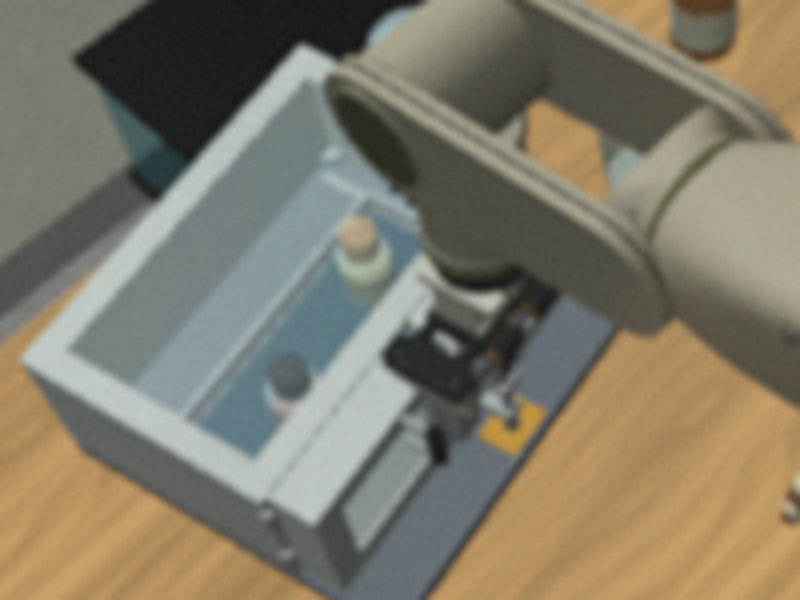

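>>> send_rows:
  rows:
    - [0,0,0.002,0,0,0,1]
    - [0,0,0.003,0,0,0,1]
    - [0,0,0.003,0,0,0,1]
    - [-0.002,0,0.001,0,0,0,1]
    - [-0.002,0,0.0,0,0,0,0.7]
    - [-0.002,0,0,0,0,0,0.3]
    - [-0.002,0,0,0,0,0,0]
    - [-0.002,0,0,0,0,0,0]
    - [-0.002,0,0,0,0,0,0]
    - [-0.002,0,-0.03,0,0,0,0]
    - [-0.002,0,-0.09,0,0,0,0]
    - [-0.002,0,-0.16,0,0,0,0]
    - [-0.002,0,-0.2,0,0,0,0]
    - [-0.01,0.05,-0.22,0,0,0,0]
    - [-0.03,0.12,-0.22,0,0,0,0]
    - [-0.06,0.2,-0.22,0,0,0,0]
    - [-0.1,0.29,-0.22,0,0,0,0]
    - [-0.14,0.38,-0.22,0,0,0,0]
    - [-0.17,0.44,-0.22,0,0,0,0]
    - [-0.18,0.46,-0.22,0,0,0,0]

```text
t: 69.0
tool_pos: [0.5724, -0.1848, 0.4221]
orientation: [3.126, 0.293, 0.001]
force: [-0.4, 0.1, 0.4]
opening: 0.0931
```

>>> send_rows:
  rows:
    - [-0.01,0.03,0,0,0,0,0]
    - [-0.03,0.09,0,0,0,0,0]
    - [-0.07,0.17,0,0,0,0,0]
    - [-0.11,0.25,0,0,0,0,0]
    - [-0.14,0.31,0,0,0,0,0]
    - [-0.16,0.35,0,0,0,0,0]
    - [-0.16,0.35,0,0,0,0,0]

```text
t: 69.7
tool_pos: [0.5275, -0.3706, 0.4208]
orientation: [3.127, 0.296, -0.0]
force: [0.5, 0.3, -0.5]
opening: 0.0931
```

```bash
python3 - <<'E'
from h import *
s=read_state();g,y=grasp_now(); print(g,s["t"],s["force"])
c=cam("scene"); crop(c,80,100,250,265,4,"s29.png"); np.save("s29.npy",c["img"])
t=cam("top"); crop(t,130,50,290,200,5,"t29.png"); np.save("t29.npy",t["img"]); cv2.imwrite("pics/top29.png",t["img"][...,::-1])
a=np.load("s0.npy").astype(int);b=c["img"].astype(int)
ta=np.load("t0.npy").astype(int);tb=t["img"].astype(int)
def cen(im,box,f):
    x0,y0,x1,y1=box; m=f(im[y0:y1,x0:x1]); yy,xx=np.nonzero(m); return (x0+xx.mean()).round(2),(y0+yy.mean()).round(2),m.sum()
dark=lambda p:p.max(2)<45
for n,A,B,box in (("top knob",ta,tb,(212,152,230,172)),("top pull",ta,tb,(182,158,198,174)),("basalt",ta,tb,(280,235,325,275)),):
    print(n,cen(A,box,dark),cen(B,box,dark))
dk=lambda p:p.max(2)<70
print("scene knob",cen(a,(195,180,212,197),dk),cen(b,(195,180,212,197),dk),"pull",cen(a,(180,200,196,220),dk),cen(b,(180,200,196,220),dk))
E
```

```text
[ 0.52748675 -0.37065054  0.2538347 ] 69.7 [ 0.46480362  0.26362945 -0.4650779 ]
top knob (np.float64(220.57), np.float64(162.0), np.int64(35)) (np.float64(220.57), np.float64(162.0), np.int64(35))
top pull (np.float64(191.31), np.float64(166.97), np.int64(32)) (np.float64(191.31), np.float64(166.97), np.int64(32))
basalt (np.float64(300.1), np.float64(252.9), np.int64(499)) (np.float64(293.83), np.float64(246.89), np.int64(106))
scene knob (np.float64(201.62), np.float64(190.22), np.int64(60)) (np.float64(201.33), np.float64(190.28), np.int64(61)) pull (np.float64(190.52), np.float64(208.73), np.int64(64)) (np.float64(190.37), np.float64(208.95), np.int64(59))
```

View pics/s29.png

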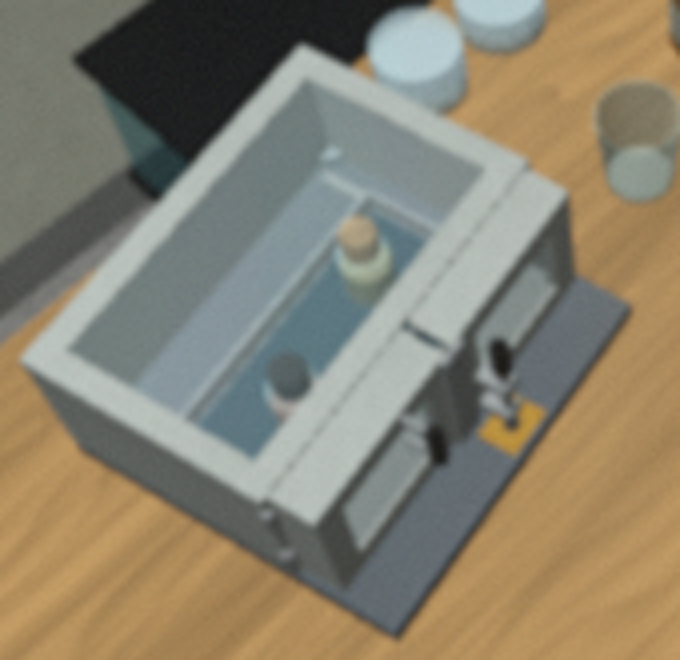

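```bash
python3 - <<'E'
from h import *
for n in ("t","s"):
    a=np.load(n+"0.npy").astype(int)
    b=cam({"t":"top","s":"scene"}[n])["img"].astype(int)
    d=cv2.GaussianBlur(np.abs(a-b).max(2).astype(np.uint8),(3,3),0)>25
    k,lab,st,ce=cv2.connectedComponentsWithStats(d.astype(np.uint8))
    for i in range(1,k):
        if st[i,4]>=6: print(n,st[i],ce[i].round(1))
t=cam("top"); P=[c2w(.007,y,.056) for y in(-.1,0,.1)]; print("tray front wall px",proj(t,P).round(1))
for y in (.07,-.07): print("vial px expected (home) top",proj(t,c2w(.076,y,.124)).round(1),"scene",proj(cam("scene"),c2w(.076,y,.124)).round(1))
E
```

```text
t [219 102  15  17 203] [226.3 110.1]
t [  151   116   361   268 35376] [350.6 293.5]
t [178 121  16  13 109] [186.5 127.9]
t [266 378   2   6   8] [266.2 381. ]
s [304   1   7  30 166] [306.8  16. ]
s [  293     0   219   265 22519] [404.3 118.4]
s [355   0  28  62 502] [369.1  28.9]
s [460  63   9   5  17] [463.7  65. ]
s [471  66  12   6  41] [477.   68.3]
s [479  82   9   9  27] [483.7  86. ]
s [287 141  14  23 248] [293.6 152.1]
s [164 154  14  18 196] [170.2 162.6]
s [146 190  11  15  97] [151.3 196.8]
s [ 344  203   67   82 1511] [369.6 241.7]
s [417 255  21  23 165] [428. 265.]
s [ 306  272   43   54 1398] [324.7 301.2]
s [358 276  21  25 278] [367.5 291.3]
s [401 287  33  38 535] [419.4 310.3]
s [433 289   7  14  48] [436.5 296.1]
tray front wall px [[240.6 140.4]
 [210.5 145.6]
 [180.3 150.9]]
vial px expected (home) top [[183.1 122.8]] scene [[150.9 191.8]]
vial px expected (home) top [[226.9 115.2]] scene [[175.9 161. ]]
```

```bash
python3 - <<'E'
from h import *
s=read_state(); print(s["t"],s["force"]); print(ticket.close_job())
E
```

```text
70.05 [-0.04952749 -0.06501917 -0.9358819 ]
the job is handed in; nothing more can be done
None
```

The job is done and handed in at 70 s, and none of my final checks failed. Two vials were present, one with a black stopper and one with cork. Both now stand upright on the tray inside the shut cabinet.

**What I did, in order:**
1. Raised the bolt, swung the right leaf to about 101°, then the left leaf to about 101°.
2. Drew the tray out 150 mm and stood both vials on it.
3. Pushed the tray home, where it met its stop at about 14 N.
4. Shut the left leaf, shut the right leaf over it, and pushed the bolt down until it met about 14 N of resistance.

**Last checks:**
- In the last top picture the bolt knob and left pull are at exactly their starting pixels. In the scene picture they are within 0.3 px.
- A comparison of the start and end pictures showed only the arm, the vials' old places and the vials in the cabinet. The shell, rack and beaker show no change.
- **Basalt weight:** the arm partly hid it in the last top view, so its position was confirmed from the scene view only.
- **Picture limit:** I reached the limit of 40 viewed pictures before the last two top views. I checked those by numbers instead of by eye.

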